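Pack the lunch tray beside the back door

ROBOT

A 7-joint arm with a two-finger parallel gripper is mounted at the origin on the work surface. World frame = base frame: x ahead of the robot, y to its left, z up, the work surface at z = 0. Lengths are in mm, angles in rad, forces in N, time in s.
With the tool pointing down it reaches from about 400 to 850 mm from the base axis. Payload 6.9 kg.
Tool frame: the origin (TCP) lies at the centre of the arm's flange, where the gripper is bolted on; the fingertips stand 173 mm ahead of it and the grasp point (between the pads) lies 155 mm ahead of it; z points along the fingers, y is the line along which they close (so a half turn about z gives the same grasp; the last joint's range is limited). The gripper opens to 85 mm and grips with 20 to 120 N. Pads are 22 mm wide; open, the fingers measure 114 mm over their backs; the gripper's body (76 mm by 85 mm) begins 54 mm behind the grasp point. The pads swing forward as they close: fully open they stand 13 mm farther back than shut.
Start: joints at [-1.224, 0.507, -0.238, 1.5, 0.126, 1.149, -0.155], TCP at [149.679, 606.806, 404.675] pointing down, gripper open.
Joint ranges: [-3.08, 3.08], [-0.24, 2.05], [-1.43, 1.35], [0, 2.5], [-1.52, 4.66], [0.17, 1.96], [-2.89, 2.89]. Speed limits (rad/s): [2.39, 2.39, 3.14, 3.14, 3.14, 3.14, 3.14].

INTERFACE

Orientations are given as a 3x3 rotation matrix whose columns are the frame's x, y, z axes.
In Python, from bench import robot gives the robot as it stands.
- The arm moves only by the tool send_rows, never from a script. Its argument "rows" is a list of rows, each an object with "offset": the shift along the tool's x, y, z in units of 25 mm (1.0 is 25 mm), a list of three; "spin": the turn about the tool's z in units of 6 degrees (1.0 is 6 degrees); "hand": the opening, from -1 (shut) to 1 (fully open). In form: [{"offset": [dx, dy, dz], "spin": spin, "hand": hand}, ...]. A call has exactly 5 rows; each row shifts and turns the commanded pose from where the row before left it, along the tool's axes as they then stand; what a row does not reach is not made up. A row lasts 1/10 s, in which the tool goes at most 50 mm and 8.59 degrees, less where a joint would pass 70% of its speed; a pose out of reach is approached as far as the arm can. A call is refused whole if a number of a shift passes 1 or a number of a turn 1, either way. A call with a gripper value outside its range is refused whole. The fingers move at their own pace and stop on an object; the grip force is fixed at half the most. Time passes only in rows, so rows that do not move let the fingers close, or fill a call up. It gives the time, the measured TCP pose, the force, the opening and the grip force at its end, in the units of the state.
- robot.get_state(): the state, without advancing time (a new reading comes with each control period).
- robot.capture(name): name is "scene" or "top" or "wrist"; returns a dict with "pixels" (384x512x3 uint8, red, green, blue), "camera_matrix" (3x3 intrinsics, pixels), "eye" and "attitude" of the camera in the world; the wrist camera has in their place "tool_from_camera" (4x4, takes a point from camera to tool coordinates, whose origin is the TCP and whose axes are the flange's). Camera axes: x right, y down, z forward; pixel columns grow to the right and rows downward; lengths in mm; the calibration is good to about 2 mm. A picture is of the moment at which its call begins: read the wrist's pose just before it. There is no depth.
- robot.finish_job(): hands the job in; it is judged then, once.
The state is a dict: "time_s": time; "qpos": joint angles; "joint_vel": joint speeds; "effort": joint torques, N m; "ee_pos": TCP position; "orientation": TCP orientation; "ft_force": force on the tool from outside, world axes, zero at the start; "moment": the same for the moment, N m; "opening": finger opening in mm; "finger_force": force on a finger pad.
Only numpy, scipy, OpenCV 4.12 (cv2) and the standard library are available. Lean on these libraries where they do the work, as an engineer would, in place of code of your own. Each camera call takes 0.05 s, during which the arm holds its last target. There are 200 camera calls.

TASK

Pack the wooden tray so that lunch can be carried outside: stand the deep lidded tub in the oblong bay and stack the shallow lidded tub squarely on it, its feet down in the recesses of the lid below, stand the lidded jar in the square bay and lay the wooden spoon, right way up, in the long slot. Keep the tubs and the jar upright and set them down rather than dropping them. Leave the open tub, the open jar, the spatula and the cobalt bowl where they are.

Things in the scene. Friction and masses are not known exactly. Their poses are not given: they have to be found in the camera images.
- tray: Pale wooden tray, fixed; 172 (x) x 228 (y) mm, walls 6 thick and 18 high, floor 6 thick. Origin: centre of underside. Inside places, centre: oblong bay 88 (x) x 122 (y) at x -36, y -47; squarish bay 88 x 88 at x -36, y +64; long slot 66 x 216 at x +47, y 0. Dark bar handles reach 23 mm beyond the y ends, at most 18 high.
- deep_tub: Deep steel tub, white lid (fixed on); 66 mm high, 0.22-0.45 kg. Lid 98 (x) x 66 (y), 14 thick, walls 2 mm inside its edge. Lid top: four corner recesses 15 x 15, 5 deep, at x +-38.5, y +-22.5. Four domed feet, 9 wide, 6 high, at the same x, y. Origin: footprint centre at the feet's undersides, z up. A half turn looks the same.
- shallow_tub: Shallow steel tub: 42 mm high, 0.14-0.28 kg, else like the deep tub: the same white lid 98 (x) x 66 (y), 14 thick, same feet, recesses and origin. With its feet in the deep tub's recesses (3 mm play each way) its origin is 61 mm above the deep tub's origin; unseated, on top of that lid, 66 mm or more.
- open_tub: Stainless tub of the same footprint (98 x 66 mm, 52 mm high) without a lid, open and empty: does not belong. Origin under its feet, x along the 98 mm side.
- lidded_jar: Glass jar, 58 mm across, closed with a pale wooden lid 60 mm across and 16 mm high; 76 mm high over all, 0.22 to 0.37 kg. Round; origin: centre of its underside, z up.
- open_jar: Glass jar of the same width (58 mm, neck 53 mm), 72 mm high, without a lid, open and empty: does not belong. Origin: centre of its underside.
- spoon: Wooden spoon lying on the counter, 190 mm long: straight handle 12 mm wide and 11 mm high, running along x from -95 to +57 mm; hollow round bowl 42 mm across, 14 mm high, centred at x = +74 mm. Origin: middle of its length, on the underside, z up; it balances about 7 mm from there towards the bowl; 45 g.
- spatula: Wooden spatula of the same length and handle, but with a flat blade 62 x 44 x 6 mm at its +x end: does not belong. Origin: middle of its length, on the underside.
- cobalt_bowl: Cobalt ceramic bowl, 112 mm across the rim, 52 mm high; stands by. Origin: centre of its underside. (Outside the work zone, fixed: a steamer stack, 225 mm across and 176 high, beyond the far right; a flat kitchen scale, 31 mm high, beyond the far left.)
Things that resemble listed ones, but are neither listed nor needed, are in the scene too. Leave any white or yellow look-alike of the spoon alone.

How it is judged (in metres and radians):
At the end, for the whole second after the job is handed in: Deep tub level in the oblong bay; shallow tub on it, feet in the recesses (5 mm, 0.14 rad); jar upright in the square bay; spoon flat, right way up in the slot; all on the tray floor, released, at rest. Open tub, open jar, spatula, bowl within 30 mm of their starts (x of deep_tub in the frame of tray between -0.05 and -0.022 m and y of deep_tub in the frame of tray between -0.062 and -0.032 m and z of deep_tub in the frame of tray between 0.003 and 0.009 m and angle between each of deep_tub, shallow_tub's own z axis and vertical below 0.04 rad and x of shallow_tub in the frame of deep_tub between -0.005 and 0.005 m and y of shallow_tub in the frame of deep_tub between -0.005 and 0.005 m and z of shallow_tub in the frame of deep_tub between 0.059 and 0.063 m and angle between the x axis of shallow_tub and the x axis of deep_tub, either way round below 0.14 rad and x of lidded_jar in the frame of tray between -0.053 and -0.019 m and y of lidded_jar in the frame of tray between 0.047 and 0.081 m and z of lidded_jar in the frame of tray between 0.003 and 0.009 m and angle between each of lidded_jar, spoon's own z axis and vertical below 0.05 rad and x of spoon in the frame of tray between 0.021 and 0.073 m and y of spoon in the frame of tray between -0.02 and 0.02 m and z of spoon in the frame of tray between 0.002 and 0.01 m and angle between the x axis of spoon and the y axis of tray, either way round below 0.22 rad and linear speed of each of deep_tub, shallow_tub, lidded_jar, spoon below 0.02 m/s and contact force between the fingers and deep_tub below 0.1 N and contact force between the fingers and shallow_tub below 0.1 N and contact force between the fingers and lidded_jar below 0.1 N and contact force between the fingers and spoon below 0.1 N and distance of each of open_tub, open_jar, spatula, cobalt_bowl from where it was at the start of the episode below 0.03 m); the robot touches nothing.
It fails at once if a look-alike (open tub, open jar, spatula) is shifted by more than 30 mm (distance of any of open_tub, open_jar, spatula from where it was at the start of the episode above 0.03 m).
It fails at once if the cobalt bowl is shifted by more than 30 mm (distance of cobalt_bowl from where it was at the start of the episode above 0.03 m).
It fails at once if a lidded tub or the lidded jar is tipped by more than 0.5 rad (angle between any of deep_tub, shallow_tub, lidded_jar's own z axis and vertical above 0.5 rad).
It fails at once if a lidded tub or the lidded jar is dropped (over 0.7 m/s with no finger on it) ((linear speed of deep_tub above 0.7 m/s and contact force between the fingers and deep_tub below 0.1 N) or (linear speed of shallow_tub above 0.7 m/s and contact force between the fingers and shallow_tub below 0.1 N) or (linear speed of lidded_jar above 0.7 m/s and contact force between the fingers and lidded_jar below 0.1 N)).
It also fails if it takes over 106 s, if anything falls off the work surface, if the arm or the gripper's body presses on something with over 40 N, if the wrist force passes 120 N, or if a joint passes its speed limit or range.

## Working session

There is one attempt and no reset: what is moved stays moved. The work goes in short steps, Python scripts to look and compute and a tool call to move; the robot and the scene stay as the last step left them, time stands still between calls to the robot, and variables do not carry over. Pictures are saved under pics/ and viewed, at most 14 in all, crops included, and the job is handed in when it is done.

Besides the shell and the picture viewer there is one more tool, called as name(argument=value, ...) on one line, values as JSON. send_rows: Moves the arm, as the interface text tells. Its arguments: {"type":"object","properties":{"rows":{"type":"array"}},"required":["rows"]}

```bash
ls; mkdir -p pics; cat > h.py <<'E'
import numpy as np, cv2
from bench import robot
def grab(name,fn=None):
    s=robot.get_state() if name=="wrist" else None
    c=robot.capture(name)
    K=np.array(c["camera_matrix"],float)
    if name=="wrist":
        T=np.eye(4);T[:3,:3]=np.array(s["orientation"]);T[:3,3]=s["ee_pos"]
        T=T@np.array(c["tool_from_camera"]);R,e=T[:3,:3],T[:3,3]
    else: R,e=np.array(c["attitude"],float),np.array(c["eye"],float)
    if fn: cv2.imwrite("pics/"+fn,cv2.cvtColor(c["pixels"],cv2.COLOR_RGB2BGR)); np.savez("pics/"+fn+".npz",p=c["pixels"],K=K,R=R,e=e)
    return c["pixels"],K,R,e
def ray(u,v,z,K,R,e):
    d=R@np.linalg.inv(K)@np.array([u,v,1.]); return e+d*(z-e[2])/d[2]
def load(fn):
    d=np.load("pics/"+fn+".npz"); return d["p"],d["K"],d["R"],d["e"]
E
python3 - <<'E'
from h import *
for n in("top","scene","wrist"):
    p,K,R,e=grab(n,n+"0.png"); print(n,K.round(1).tolist(),R.round(3).tolist(),e.round(1))
    cv2.imwrite("pics/%s0x.png"%n,cv2.resize(cv2.cvtColor(p,cv2.COLOR_RGB2BGR),(800,600)))
s=robot.get_state(); print({k:np.round(v,3).tolist() for k,v in s.items()})
E
```

```text
pics
top [[356.5, 0.0, 262.3], [0.0, 356.5, 191.9], [0.0, 0.0, 1.0]] [[-0.023, -0.996, 0.083], [-1.0, 0.021, -0.022], [0.02, -0.083, -0.996]] [ 440.3  100.2 1039.9]
scene [[431.0, 0.0, 256.0], [0.0, 431.0, 194.8], [0.0, 0.0, 1.0]] [[-0.903, 0.316, -0.292], [0.43, 0.686, -0.586], [0.015, -0.655, -0.755]] [ 981.  1007.3 1222.1]
wrist [[306.1, 0.0, 261.5], [0.0, 306.1, 192.1], [0.0, 0.0, 1.0]] [[0.239, 0.925, 0.294], [0.971, -0.228, -0.074], [-0.002, 0.303, -0.953]] [ 75.5 624.7 372.7]
{'time_s': 0.15, 'qpos': [-1.223, 0.508, -0.238, 1.501, 0.126, 1.149, -0.155], 'joint_vel': [0.002, -0.001, 0.001, -0.003, 0.0, -0.001, -0.0], 'effort': [-0.003, -62.102, -2.19, -24.984, 0.013, 0.009, 0.0], 'ee_pos': [149.674, 606.672, 404.043], 'orientation': [[-0.971, 0.239, -0.0], [0.239, 0.971, -0.001], [0.0, -0.001, -1.0]], 'ft_force': [-0.035, -0.295, 1.035], 'moment': [-0.022, -0.001, 0.028], 'finger_force': 0.0, 'opening': 85.429}
```

View pics/top0x.png

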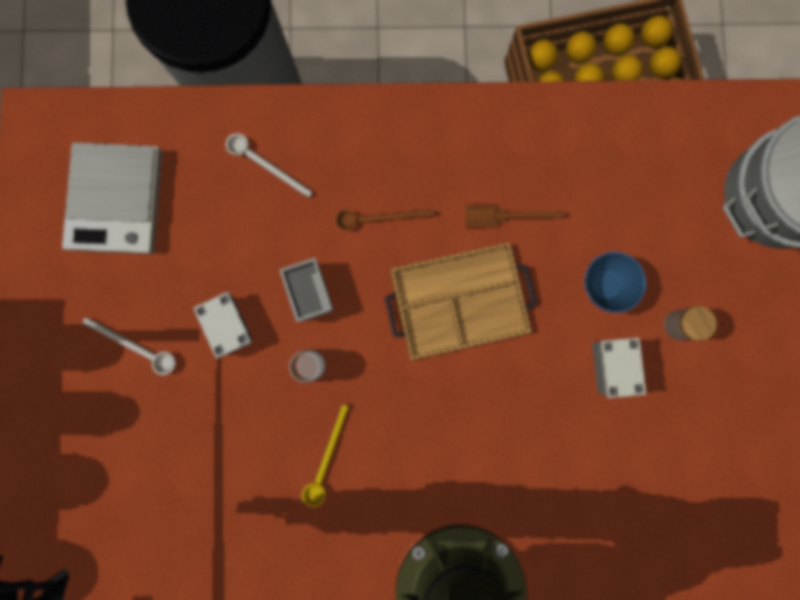

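View pics/scene0x.png

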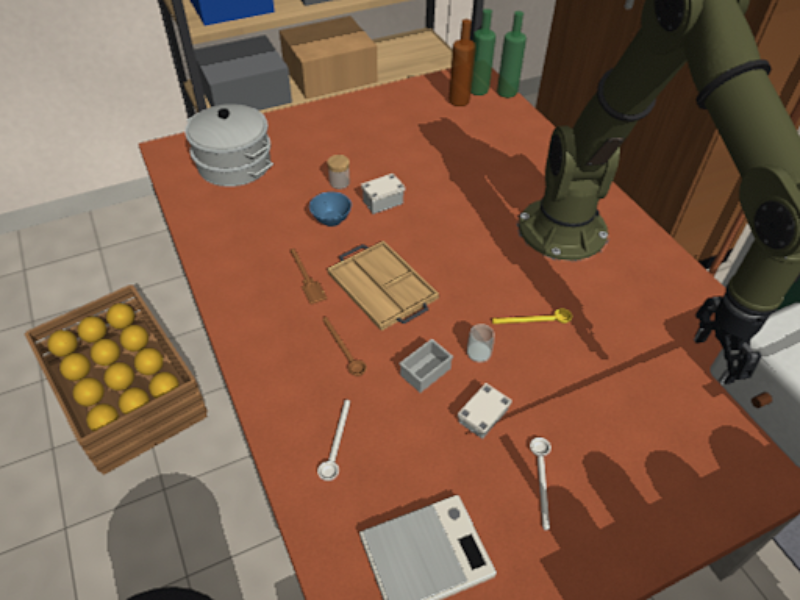

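The top view shows the tray at (465,300), lidded tubs at (222,325) and (622,367), the lidded jar at (697,323), the open tub at (305,290) and the open jar at (307,366). The spoon is at (388,217), the spatula at (515,215) and the bowl at (615,282). The scene view shows the same layout. Next I'll triangulate the lids to tell the deep tub from the shallow one.

```bash
cat > seg.py <<'E'
from h import *
from scipy.optimize import least_squares
def blobs(m,amin=60):
    n,l,s,c=cv2.connectedComponentsWithStats(m.astype(np.uint8)); return [(i,s[i],c[i],l==i) for i in range(1,n) if s[i,4]>=amin]
def white(p):
    h=cv2.cvtColor(p,cv2.COLOR_RGB2HSV); return (h[...,1]<45)&(h[...,2]>175)
E
python3 - <<'E'
from seg import *
V={}
for n in("top0.png","scene0.png"):
    p,K,R,e=load(n); V[n]=(K,R,e)
    m=cv2.morphologyEx(white(p).astype(np.uint8),cv2.MORPH_CLOSE,np.ones((3,3)))
    for i,s,c,mm in blobs(m,100):
        r=cv2.minAreaRect(cv2.findContours(mm.astype(np.uint8),0,1)[0][0]); print(n,s.tolist(),c.round(1),np.round(cv2.boxPoints(r),1).tolist())
p,K,R,e=load("top0.png"); h=cv2.cvtColor(p,cv2.COLOR_RGB2HSV)
for (u,v) in [(447,207),(248,138),(290,175),(330,190),(300,165),(200,220)]: print(u,v,h[v,u])
E
```

```text
top0.png [41, 142, 54, 18, 406] [ 72.1 149.5] [[40.900001525878906, 157.0], [41.599998474121094, 140.5], [94.19999694824219, 142.89999389648438], [93.5, 159.39999389648438]]
top0.png [128, 192, 27, 32, 519] [141.3 207.7] [[124.9000015258789, 197.5], [144.3000030517578, 188.6999969482422], [157.5, 217.8000030517578], [138.1999969482422, 226.60000610351562]]
top0.png [388, 218, 23, 34, 524] [398.7 234.9] [[386.6000061035156, 219.10000610351562], [407.6000061035156, 217.0], [410.8999938964844, 250.1999969482422], [389.8999938964844, 252.3000030517578]]
scene0.png [0, 0, 120, 137, 11798] [54.8 66.2] [[-29.5, 18.100000381469727], [96.9000015258789, -13.5], [126.4000015258789, 104.4000015258789], [0.0, 136.0]]
scene0.png [279, 0, 23, 30, 440] [288.7  11.1] [[279.0, 0.0], [301.0, 0.0], [301.0, 29.0], [279.0, 29.0]]
scene0.png [136, 80, 32, 15, 243] [151.2  87.5] [[134.6999969482422, 85.4000015258789], [167.0, 80.0], [168.89999389648438, 91.4000015258789], [136.60000610351562, 96.69999694824219]]
scene0.png [232, 111, 27, 18, 257] [245.1 119.2] [[231.6999969482422, 117.19999694824219], [254.
[... 648 characters left out ...]
 51, 239] [213.4 288.3] [[202.10000610351562, 303.79998779296875], [221.60000610351562, 255.39999389648438], [233.0, 260.0], [213.39999389648438, 308.3999938964844]]
scene0.png [339, 280, 14, 33, 170] [346.  290.7] [[337.8999938964844, 281.6000061035156], [349.3999938964844, 278.0], [359.20001220703125, 308.70001220703125], [347.70001220703125, 312.3999938964844]]
scene0.png [269, 317, 49, 67, 868] [294.6 349. ] [[247.8000030517578, 335.3999938964844], [294.20001220703125, 314.79998779296875], [317.5, 367.20001220703125], [271.1000061035156, 387.79998779296875]]
447 207 [ 17 147 146]
248 138 [ 11 185 116]
290 175 [ 17 144 166]
330 190 [ 17 147 144]
300 165 [ 17 149 139]
200 220 [  8 190 141]
```

```bash
cat >> seg.py <<'E'
def tri(a,b):  # (u,v,cam)x2
    L=[]
    for u,v,(K,R,e) in(a,b):
        d=R@np.linalg.inv(K)@np.array([u,v,1.]); L.append((e,d/np.linalg.norm(d)))
    A=sum(np.eye(3)-np.outer(d,d) for e,d in L); B=sum((np.eye(3)-np.outer(d,d))@e for e,d in L); return np.linalg.solve(A,B)
E
python3 - <<'E'
from seg import *
p,*T=load("top0.png"); q,*S=load("scene0.png")
print("left",tri((141.2,207.7,T),(310.1,260.3,S)).round(1)," right",tri((398.7,234.7,T),(245,119.2,S)).round(1))
h=cv2.cvtColor(p,cv2.COLOR_RGB2HSV)
tr=(h[...,0]>=14)&(h[...,0]<=22)&(h[...,1]<175)&(h[...,2]>70)
sp=(h[...,0]>=10)&(h[...,0]<=14)
for nm,m in(("wood",tr),("brown",sp)):
    for i,s,c,mm in blobs(m,40):
        if s[1]<80: continue
        r=cv2.minAreaRect(cv2.findContours(mm.astype(np.uint8),0,1)[0][0]); print(nm,s.tolist(),c.round(1),np.round(r[1],1),r[2],np.round(cv2.boxPoints(r),1).tolist())
# recess colours / lid local
big=cv2.resize(cv2.cvtColor(p,cv2.COLOR_RGB2BGR)[120:250,110:470],None,fx=2.2,fy=2.2,interpolation=cv2.INTER_CUBIC);cv2.imwrite("pics/crop1.png",big)
E
```

```text
left [486.5 415.2  42.5]  right [ 394.6 -292.8   62.2]
wood [146, 87, 53, 38, 221] [167.7 103.2] [62.2 10.4] 30.018367767333984 [[143.8000030517578, 93.5999984741211], [149.0, 84.5], [202.8000030517578, 115.5999984741211], [197.60000610351562, 124.69999694824219]]
wood [52, 93, 50, 69, 248] [ 93.2 119. ] [80.3 41.3] 60.80251693725586 [[52.0, 93.0], [88.0999984741211, 72.80000305175781], [127.30000305175781, 143.0], [91.19999694824219, 163.10000610351562]]
wood [42, 152, 47, 10, 81] [ 60.8 158.3] [46.   6.6] 8.13010311126709 [[41.900001525878906, 158.0], [42.79999923706055, 151.39999389648438], [88.30000305175781, 157.89999389648438], [87.4000015258789, 164.5]]
wood [251, 156, 89, 74, 4698] [294.4 192.4] [59.7 80.6] 77.24246978759766 [[248.6999969482422, 172.0], [327.29998779296875, 154.1999969482422], [340.5, 212.39999389648438], [261.8999938964844, 230.1999969482422]]
wood [126, 189, 35, 39, 111] [140.8 208. ] [34.9 24.4] 64.53665161132812 [[124.0, 197.1999969482422], [146.0, 186.8000030517578], [161.0, 218.1999969482422], [139.0, 228.6999969482422]]
wood [433, 197, 26, 21, 420] [44
[... 2618 characters left out ...]
51562, 255.8000030517578], [223.39999389648438, 258.20001220703125], [203.0, 299.0]]
brown [191, 301, 19, 25, 55] [198.9 316.5] [17.8 21.8] 41.987213134765625 [[187.39999389648438, 317.20001220703125], [202.0, 301.0], [215.3000030517578, 312.8999938964844], [200.6999969482422, 329.1000061035156]]
brown [256, 336, 31, 28, 46] [269.3 346.9] [ 5.7 40.4] 49.08561706542969 [[252.1999969482422, 358.70001220703125], [282.70001220703125, 332.20001220703125], [286.5, 336.6000061035156], [256.0, 363.0]]
brown [322, 350, 16, 34, 42] [332.4 364.8] [36.2  5.7] 66.37062072753906 [[322.0, 350.0], [327.20001220703125, 347.70001220703125], [341.70001220703125, 380.8999938964844], [336.5, 383.20001220703125]]
```

```bash
python3 - <<'E'
from seg import *
p,*T=load("top0.png")
def q(n,pts,z):
    W=np.array([ray(u,v,z,*T)[:2] for u,v in pts]); print(n,W.round(1).tolist(),"c",W.mean(0).round(1),"edges",[(np.linalg.norm(W[i]-W[i-1]).round(1),np.degrees(np.arctan2(*(W[i]-W[i-1])[::-1])).round(1)) for i in range(len(W))])
q("tray",[[248.7,172.0],[327.3,154.2],[340.5,212.4],[261.9,230.2]],18)
q("shal",[[124.9,197.5],[144.3,188.7],[157.5,217.8],[138.2,226.6]],42)
q("deep",[[386.6,219.1],[407.6,217.0],[410.9,250.2],[389.9,252.3]],66)
q("jar",[[446.5,206.7]],76)
q("spoon",[[278,136],[222.5,140]],8); q("spat",[[361,137],[304,138]],8)
q("bowl",[[394,181]],52); q("ojar",[[197,234]],72); q("otub",[[195,185]],52)
E
```

```text
tray [[583.7, 115.3], [631.4, -114.6], [461.3, -146.2], [415.7, 81.0]] c [523.  -16.1] edges [(np.float64(171.5), np.float64(11.5)), (np.float64(234.7), np.float64(-78.3)), (np.float64(173.0), np.float64(-169.5)), (np.float64(231.7), np.float64(101.3))]
shal [[515.8, 460.7], [539.3, 407.1], [457.3, 370.4], [434.3, 423.5]] c [486.7 415.4] edges [(np.float64(89.6), np.float64(24.5)), (np.float64(58.5), np.float64(-66.3)), (np.float64(89.8), np.float64(-155.8)), (np.float64(57.9), np.float64(113.5))]
deep [[439.1, -260.9], [443.5, -319.4], [353.0, -323.3], [348.8, -265.3]] c [ 396.1 -292.2] edges [(np.float64(90.4), np.float64(2.7)), (np.float64(58.6), np.float64(-85.7)), (np.float64(90.5), np.float64(-177.5)), (np.float64(58.1), np.float64(94.2))]
jar [[469.0, -423.9]] c [ 469.  -423.9] edges [(np.float64(0.0), np.float64(0.0))]
spoon [[690.3, 27.0], [681.3, 190.3]] c [685.8 108.7] edges [(np.float64(163.6), np.float64(-86.9)), (np.float64(163.6), np.float64(93.1))]
spat [[682.8, -218.8], [682.9, -49.6]] c [ 682.9 -134.2] edges [(np.float64(169.2), np.float64(-90.0)), (np.float64(169.2), np.float64(90.0))]
bowl [[545.2, -292.6]] c [ 545.2 -292.6] edges [(np.float64(0.0), np.float64(0.0))]
ojar [[411.0, 256.7]] c [411.  256.7] edges [(np.float64(0.0), np.float64(0.0))]
otub [[545.6, 264.4]] c [545.6 264.4] edges [(np.float64(0.0), np.float64(0.0))]
```

View pics/crop1.png

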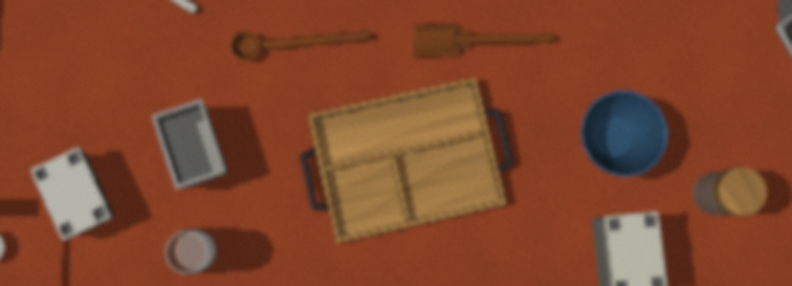

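Left is the shallow tub (top z≈42) and right is the deep one (≈62-66). The tray is at about (523,-16), yaw about 11°. I'll fetch the spoon first.

```bash
cat >> h.py <<'E'
def go(x,y,z,yaw,s=None):
    """from now: spin (in place first) so closing dir has world angle yaw (mod 180), then offsets in tool axes; units"""
    s=s or robot.get_state(); R=np.array(s["orientation"]); a=np.degrees(np.arctan2(R[1,1],R[0,1]))
    d=(yaw-a+90)%180-90; sp=-d/6
    t=np.radians(a+d); ty=np.array([np.cos(t),np.sin(t)]); tx=np.array([-ty[1],ty[0]])
    p=np.array(s["ee_pos"]); D=np.array([x,y])-p[:2]
    print("t",round(s["time_s"],2),"at",p.round(1),"yaw",round(a,2),"open",round(s["opening"],1),"ff",round(float(np.max(s["finger_force"])),1),"F",np.round(s["ft_force"],1),"-> spin %.2f off %.3f %.3f %.3f"%(sp,D@tx/25,D@ty/25,(p[2]-z)/25))
E
python3 -c "
from h import *
go(683,112,330,3.1)"
```

```text
t 0.15 at [149.7 606.7 404. ] yaw 76.15 open 85.4 ff 0.0 F [-0.  -0.3  1. ] -> spin 12.17 off -20.912 20.232 2.962
```

send_rows(rows=[{"offset":[0,0,0],"spin":0.81,"hand":1},{"offset":[0,0,0],"spin":0.81,"hand":1},{"offset":[0,0,0],"spin":0.81,"hand":1},{"offset":[0,0,0],"spin":0.81,"hand":1},{"offset":[0,0,0],"spin":0.81,"hand":1}])

```text
time_s: 0.65
ee_pos: [149.7, 606.7, 404.3]
orientation: [[-0.784, 0.621, -0.0], [0.621, 0.784, -0.001], [-0.0, -0.001, -1.0]]
ft_force: [0.3, 0.5, 0.3]
opening: 85.3
finger_force: 0.0
```

send_rows(rows=[{"offset":[0,0,0],"spin":0.81,"hand":1},{"offset":[0,0,0],"spin":0.81,"hand":1},{"offset":[0,0,0],"spin":0.81,"hand":1},{"offset":[0,0,0],"spin":0.81,"hand":1},{"offset":[0,0,0],"spin":0.81,"hand":1}])

```text
time_s: 1.15
ee_pos: [149.6, 606.7, 404.3]
orientation: [[-0.459, 0.888, -0.0], [0.888, 0.459, -0.001], [-0.001, -0.001, -1.0]]
ft_force: [-0.4, 0.7, 0.4]
opening: 85.3
finger_force: 0.0
```

send_rows(rows=[{"offset":[0,0,0],"spin":0.81,"hand":1},{"offset":[0,0,0],"spin":0.81,"hand":1},{"offset":[0,0,0],"spin":0.81,"hand":1},{"offset":[0,0,0],"spin":0.81,"hand":1},{"offset":[0,0,0],"spin":0.81,"hand":1}])

```text
time_s: 1.65
ee_pos: [149.6, 606.7, 404.3]
orientation: [[-0.053, 0.999, -0.0], [0.999, 0.053, -0.001], [-0.001, -0.0, -1.0]]
ft_force: [-0.0, 0.0, -0.5]
opening: 85.3
finger_force: 0.0
```

send_rows(rows=[{"offset":[-0.84,0.81,0.12],"spin":0,"hand":1},{"offset":[-0.84,0.81,0.12],"spin":0,"hand":1},{"offset":[-0.84,0.81,0.12],"spin":0,"hand":1},{"offset":[-0.84,0.81,0.12],"spin":0,"hand":1},{"offset":[-0.84,0.81,0.12],"spin":0,"hand":1}])

```text
time_s: 2.15
ee_pos: [257.4, 506.8, 389.3]
orientation: [[-0.057, 0.998, -0.0], [0.998, 0.057, -0.0], [-0.0, -0.0, -1.0]]
ft_force: [0.5, -0.2, -0.2]
opening: 85.2
finger_force: 0.0
```

Motion goes as expected.

send_rows(rows=[{"offset":[-0.84,0.81,0.12],"spin":0,"hand":1},{"offset":[-0.84,0.81,0.12],"spin":0,"hand":1},{"offset":[-0.84,0.81,0.12],"spin":0,"hand":1},{"offset":[-0.84,0.81,0.12],"spin":0,"hand":1},{"offset":[-0.84,0.81,0.12],"spin":0,"hand":1}])

```text
time_s: 2.65
ee_pos: [364.4, 407.7, 374.4]
orientation: [[-0.057, 0.998, -0.0], [0.998, 0.057, -0.0], [-0.0, -0.0, -1.0]]
ft_force: [-0.1, -0.2, -0.2]
opening: 85.6
finger_force: 0.0
```

send_rows(rows=[{"offset":[-0.84,0.81,0.12],"spin":0,"hand":1},{"offset":[-0.84,0.81,0.12],"spin":0,"hand":1},{"offset":[-0.84,0.81,0.12],"spin":0,"hand":1},{"offset":[-0.84,0.81,0.12],"spin":0,"hand":1},{"offset":[-0.84,0.81,0.12],"spin":0,"hand":1}])

```text
time_s: 3.15
ee_pos: [471.4, 308.6, 359.4]
orientation: [[-0.057, 0.998, -0.0], [0.998, 0.057, -0.0], [-0.0, -0.0, -1.0]]
ft_force: [0.4, -0.1, -0.3]
opening: 85.4
finger_force: 0.0
```

send_rows(rows=[{"offset":[-0.84,0.81,0.12],"spin":0,"hand":1},{"offset":[-0.84,0.81,0.12],"spin":0,"hand":1},{"offset":[-0.84,0.81,0.12],"spin":0,"hand":1},{"offset":[-0.84,0.81,0.12],"spin":0,"hand":1},{"offset":[-0.84,0.81,0.12],"spin":0,"hand":1}])

```text
time_s: 3.65
ee_pos: [578.5, 209.6, 344.3]
orientation: [[-0.057, 0.998, -0.001], [0.998, 0.057, -0.0], [-0.0, -0.001, -1.0]]
ft_force: [0.4, 0.6, -1.1]
opening: 85.6
finger_force: 0.0
```

send_rows(rows=[{"offset":[-0.84,0.81,0.12],"spin":0,"hand":1},{"offset":[-0.84,0.81,0.12],"spin":0,"hand":1},{"offset":[-0.84,0.81,0.12],"spin":0,"hand":1},{"offset":[-0.84,0.81,0.12],"spin":0,"hand":1},{"offset":[0,0,0],"spin":0,"hand":1}])

```text
time_s: 4.15
ee_pos: [665.5, 126.5, 331.5]
orientation: [[-0.051, 0.999, 0.0], [0.999, 0.051, -0.003], [-0.003, 0.0, -1.0]]
ft_force: [-0.1, -0.5, 0.1]
opening: 85.1
finger_force: 0.0
```

```bash
python3 - <<'E'
from h import *
p,*_=grab("wrist","w1.png"); go(685,119,330,3.1)
cv2.imwrite("pics/w1x.png",cv2.resize(cv2.cvtColor(p,cv2.COLOR_RGB2BGR),(800,600)))
E
```

```text
t 4.2 at [664.3 128.8 331.7] yaw 3.04 open 85.3 ff 0.0 F [-0.3  0.3  0.8] -> spin -0.01 off -0.434 0.805 0.067
```

View pics/w1x.png

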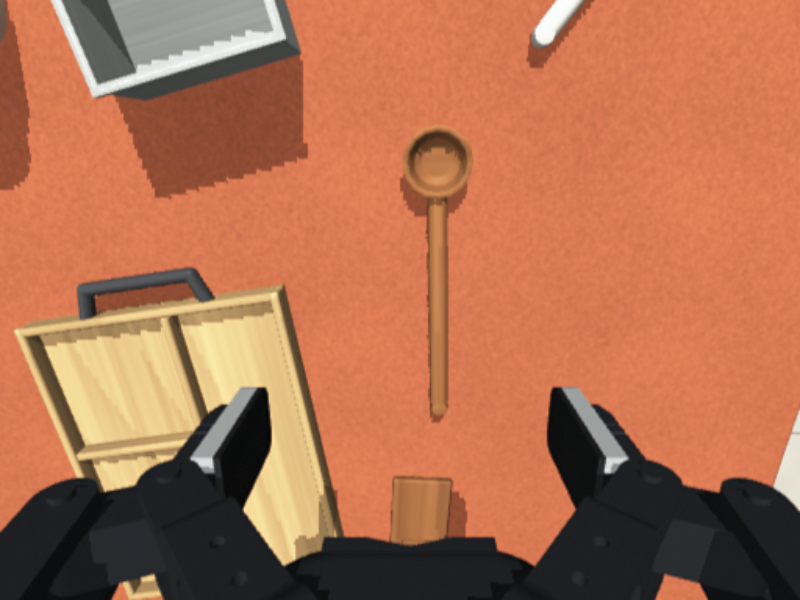

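The wrist view shows the spoon with its bowl hollow side up at (438,161) and its handle running down to (438,412), both in 800-px coordinates. The tray rim corners are at (18,330) and (283,287). The blade below is the spatula.

```bash
python3 - <<'E'
from h import *
p,*T=load("w1.png"); k=512/800
f=lambda u,v,z: ray(u*k,v*k,z,*T)[:2]
b=f(438,161,14); a=f(438,205,11); c=f(438,412,6); print(b,a,c,"yaw",np.degrees(np.arctan2(*(b-c)[::-1])), np.linalg.norm(b-c))
d=(b-c)/np.linalg.norm(b-c); o=b-74*d; print("origin",o,c+95*d,"grasp",o+7*d)
l,r=f(18,330,18),f(283,287,18); print("tray",l,r,np.linalg.norm(r-l),np.degrees(np.arctan2(*(r-l)[::-1])))
t=np.arctan2(*(r-l)[::-1]); x=np.array([np.cos(t),np.sin(t)]); y=np.array([-x[1],x[0]]); print("trayc",(l+r)/2-114*y)
g=o+7*d; go(*g,155+23,np.degrees(np.arctan2(*d[::-1]))-90)
E
```

```text
[679.91514186 196.24458164] [681.85843414 171.00927989] [692.14247803  28.12004818] yaw 94.15967530298994 168.56858099825325
origin [685.28282586 122.43951427] [685.25153234 122.86979682] grasp [684.77507197 129.4210747 ]
tray [422.01535968  80.59228045] [589.83790301 117.3842739 ] 171.80819779691743 12.365414511868831
trayc [530.33924556 -12.36711904]
t 4.2 at [664.3 128.8 331.7] yaw 3.04 open 85.3 ff 0.0 F [-0.3  0.3  0.8] -> spin -0.19 off -0.033 0.818 6.147
```

send_rows(rows=[{"offset":[0,0.16,0.77],"spin":-0.04,"hand":0.2},{"offset":[0,0.16,0.77],"spin":-0.04,"hand":0.2},{"offset":[0,0.16,0.77],"spin":-0.04,"hand":0.2},{"offset":[0,0.16,0.77],"spin":-0.04,"hand":0.2},{"offset":[0,0.17,0.77],"spin":-0.03,"hand":0.2}])

```text
time_s: 4.7
ee_pos: [683.1, 133.8, 235.6]
orientation: [[-0.078, 0.997, -0.001], [0.997, 0.078, 0.001], [0.001, -0.0, -1.0]]
ft_force: [-0.5, 0.6, -1.2]
opening: 51.1
finger_force: 0.0
```

send_rows(rows=[{"offset":[0,0,0.77],"spin":0,"hand":0.2},{"offset":[0,0,0.77],"spin":0,"hand":0},{"offset":[0,0,0.77],"spin":0,"hand":0},{"offset":[0,0,0],"spin":0,"hand":-1},{"offset":[0,0,0],"spin":0,"hand":-1}])

```text
time_s: 5.2
ee_pos: [683.5, 133.0, 178.6]
orientation: [[-0.077, 0.997, -0.001], [0.997, 0.077, 0.0], [0.0, -0.001, -1.0]]
ft_force: [-0.0, -0.3, 1.1]
opening: 14.1
finger_force: 0.0
```

send_rows(rows=[{"offset":[0,0,0],"spin":0,"hand":-1},{"offset":[0,0,0],"spin":0,"hand":-1},{"offset":[0,0,0],"spin":0,"hand":-1},{"offset":[0,0,0],"spin":0,"hand":-1},{"offset":[0,0,0],"spin":0,"hand":-1}])

```text
time_s: 5.7
ee_pos: [683.7, 132.5, 179.1]
orientation: [[-0.076, 0.997, 0.001], [0.997, 0.076, 0.0], [0.0, 0.001, -1.0]]
ft_force: [-0.2, -0.1, 1.2]
opening: 9.6
finger_force: 60.2
```

```bash
python3 -c "
from h import *
go(684.8,129.4,178,4.2)"
```

```text
t 5.7 at [683.7 132.5 179.1] yaw 4.39 open 9.6 ff 60.2 F [-0.2 -0.1  1.2] -> spin 0.03 off -0.125 0.034 0.044
```

send_rows(rows=[{"offset":[0,0,-0.6],"spin":0,"hand":-1},{"offset":[0,0,-0.8],"spin":-0.3,"hand":-1},{"offset":[0,0,-0.9],"spin":-0.4,"hand":-1},{"offset":[0,0,-0.9],"spin":-0.4,"hand":-1},{"offset":[0,0,0],"spin":-0.2,"hand":-1}])

```text
time_s: 6.2
ee_pos: [684.8, 132.4, 263.5]
orientation: [[-0.212, 0.977, 0.007], [0.977, 0.212, 0.001], [-0.0, 0.007, -1.0]]
ft_force: [-0.0, 0.5, -0.3]
opening: 9.2
finger_force: 59.9
```

send_rows(rows=[{"offset":[-0.66,-0.9,0],"spin":0,"hand":-1},{"offset":[-0.66,-0.9,0],"spin":0,"hand":-1},{"offset":[-0.66,-0.9,0],"spin":0,"hand":-1},{"offset":[-0.66,-0.9,0],"spin":0,"hand":-1},{"offset":[-0.66,-0.9,0],"spin":0,"hand":-1}])

```text
time_s: 6.7
ee_pos: [590.1, 27.2, 258.6]
orientation: [[-0.211, 0.978, -0.0], [0.978, 0.211, -0.0], [-0.0, -0.0, -1.0]]
ft_force: [-0.0, 0.2, -0.9]
opening: 9.6
finger_force: 59.9
```

send_rows(rows=[{"offset":[-0.66,-0.9,0],"spin":0,"hand":-1},{"offset":[0,0,0],"spin":0,"hand":-1},{"offset":[0,0,0],"spin":0,"hand":-1},{"offset":[0,0,0],"spin":0,"hand":-1},{"offset":[0,0,0],"spin":0,"hand":-1}])

```text
time_s: 7.2
ee_pos: [573.1, 8.2, 258.6]
orientation: [[-0.213, 0.977, 0.0], [0.977, 0.213, 0.0], [0.0, 0.0, -1.0]]
ft_force: [0.2, -0.0, -0.8]
opening: 9.3
finger_force: 59.9
```

```bash
python3 - <<'E'
from h import *
p,*_=grab("wrist","w2.png"); go(571,6,260,12)
cv2.imwrite("pics/w2x.png",cv2.resize(cv2.cvtColor(p,cv2.COLOR_RGB2BGR),(800,600)))
E
```

```text
t 7.25 at [573.    8.1 258.5] yaw 12.26 open 9.4 ff 59.9 F [ 0.2  0.8 -0.7] -> spin 0.04 off -0.065 -0.096 -0.058
```

View pics/w2x.png

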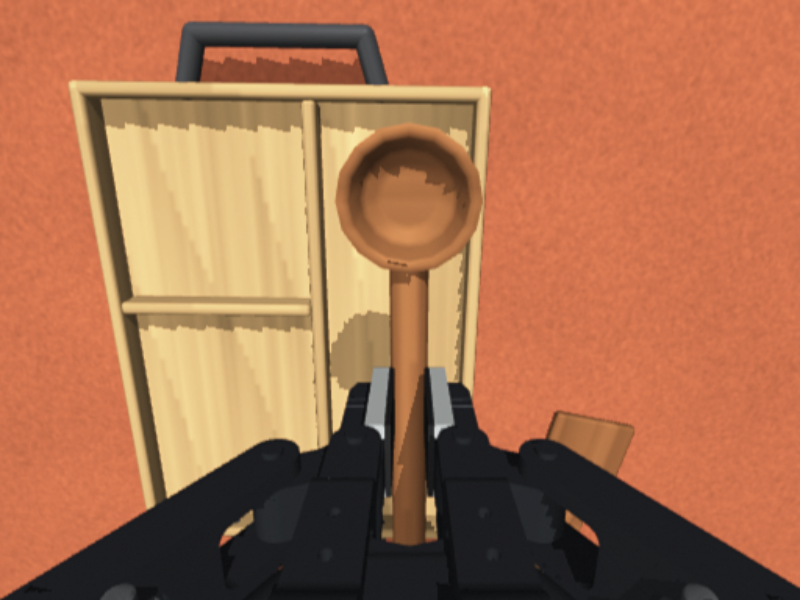

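The spoon is held level with the tray below it. The tray's far rim corners are at (70,83) and (490,89), the slot divider runs (311,103) to (323,445), and the bay divider is at (125-310, 306).

```bash
python3 - <<'E'
from h import *
p,*T=load("w2.png"); k=512/800
f=lambda u,v,z: ray(u*k,v*k,z,*T)[:2]
l,r=f(70,83,18),f(490,89,18); t=np.arctan2(*(r-l)[::-1]); print("edge",l,r,np.linalg.norm(r-l),np.degrees(t))
L2=f(147,480,18); print("left edge ang",np.degrees(np.arctan2(*(l-L2)[::-1]))-90)
x=np.array([np.cos(t),np.sin(t)]); y=np.array([-x[1],x[0]]); c=(l+r)/2-114*y; print("trayc",c)
for n,q in(("slotdiv",f(311,103,18)),("slotdiv2",f(323,430,18)),("baydiv",f(217,306,18)),("bowl",f(409,195,95)),("handle",f(410,280,90))): print(n,q.round(1),"tray",((q-c)@x).round(1),((q-c)@y).round(1))
go(*(c+47*x+10*y),186,np.degrees(t))
E
```

```text
edge [419.66942839  79.04345361] [584.91546305 112.73642355] 168.64598481625652 11.524397751376188
left edge ang 12.13979445587789
trayc [525.06795726 -15.81178959]
slotdiv [515.2  92.2] tray 11.9 107.8
slotdiv2 [544.3 -57.4] tray 10.6 -44.6
baydiv [486.1  -2.9] tray -35.6 20.4
bowl [560.3  71.6] tray 52.0 78.7
handle [565.9  47. ] tray 52.6 53.4
t 7.25 at [573.    8.1 258.5] yaw 12.26 open 9.4 ff 59.9 F [ 0.2  0.8 -0.7] -> spin 0.12 off -0.154 -0.190 2.902
```

send_rows(rows=[{"offset":[-0.1,-0.1,0.5],"spin":0.06,"hand":-1},{"offset":[-0.09,-0.1,0.7],"spin":0,"hand":-1},{"offset":[0,0,0.7],"spin":0,"hand":-1},{"offset":[0,0,0.6],"spin":0,"hand":-1},{"offset":[0,0,0.38],"spin":0,"hand":-1}])

```text
time_s: 7.75
ee_pos: [568.7, 2.1, 185.4]
orientation: [[-0.206, 0.979, -0.001], [0.979, 0.206, 0.0], [0.0, -0.001, -1.0]]
ft_force: [0.3, -0.4, -0.2]
opening: 9.5
finger_force: 59.9
```

send_rows(rows=[{"offset":[0,0,0],"spin":0,"hand":-1},{"offset":[0,0,0],"spin":0,"hand":-1},{"offset":[0,0,0],"spin":0,"hand":-1},{"offset":[0,0,0.04],"spin":0,"hand":-1},{"offset":[0,0,0],"spin":0,"hand":-1}])

```text
time_s: 8.25
ee_pos: [568.7, 1.5, 185.8]
orientation: [[-0.205, 0.979, 0.0], [0.979, 0.205, -0.0], [-0.0, 0.0, -1.0]]
ft_force: [1.0, -0.2, -0.4]
opening: 9.5
finger_force: 59.9
```

```bash
python3 -c "
from h import *
go(569,3,185.1,11.7)"
```

```text
t 8.25 at [568.7   1.5 185.8] yaw 11.83 open 9.5 ff 59.9 F [ 1.  -0.2 -0.4] -> spin 0.02 off 0.055 0.024 0.029
```

send_rows(rows=[{"offset":[0,0,0],"spin":0,"hand":-0.45},{"offset":[0,0,0],"spin":0,"hand":-0.45},{"offset":[0,0,0],"spin":0,"hand":-0.45},{"offset":[0,0,-0.3],"spin":0,"hand":-0.45},{"offset":[0,0,-0.8],"spin":0,"hand":-0.45}])

```text
time_s: 8.75
ee_pos: [568.0, 1.5, 212.5]
orientation: [[-0.205, 0.979, -0.003], [0.979, 0.205, -0.0], [0.001, -0.003, -1.0]]
ft_force: [-0.3, 0.7, -0.0]
opening: 23.7
finger_force: 0.0
```

send_rows(rows=[{"offset":[0,0,-1],"spin":0,"hand":1},{"offset":[0,0,-1],"spin":0,"hand":1},{"offset":[0,0,-1],"spin":0,"hand":1},{"offset":[0,0,-1],"spin":0,"hand":1},{"offset":[-0.4,0,-1],"spin":0,"hand":1}])

```text
time_s: 9.25
ee_pos: [570.4, -7.0, 339.9]
orientation: [[-0.207, 0.978, 0.0], [0.978, 0.207, 0.001], [0.001, 0.0, -1.0]]
ft_force: [0.9, 0.2, 0.1]
opening: 85.4
finger_force: 0.0
```

send_rows(rows=[{"offset":[-1,-0.6,0],"spin":0,"hand":1},{"offset":[-1,-0.6,0],"spin":0,"hand":1},{"offset":[-0.6,-0.4,0],"spin":0,"hand":1},{"offset":[0,0,0],"spin":0,"hand":1},{"offset":[0,0,0],"spin":0,"hand":1}])

```text
time_s: 9.75
ee_pos: [545.0, -79.9, 338.7]
orientation: [[-0.204, 0.979, 0.001], [0.979, 0.204, 0.0], [0.0, 0.001, -1.0]]
ft_force: [0.2, 0.6, 0.3]
opening: 85.5
finger_force: 0.0
```

```bash
python3 - <<'E'
from h import *
p,*_=grab("wrist","w3.png"); go(396,-292,330,93)
cv2.imwrite("pics/w3x.png",cv2.resize(cv2.cvtColor(p,cv2.COLOR_RGB2BGR),(800,600)))
E
```

```text
t 9.8 at [545.2 -79.1 338.5] yaw 11.87 open 85.7 ff 0.0 F [-0.1 -0.5  0.5] -> spin -13.52 off 6.405 -8.191 0.340
```

View pics/w3x.png

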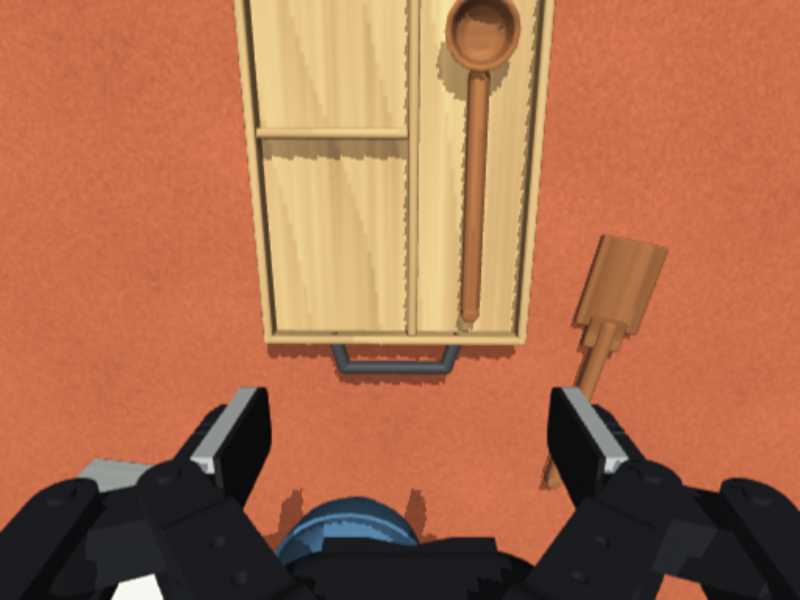

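The spoon lies flat in the slot, bowl up. The tray's near rim corners are at (268,342) and (524,341), with the bay divider at v=132.

```bash
python3 - <<'E'
from h import *
p,*T=load("w3.png"); k=512/800
f=lambda u,v,z: ray(u*k,v*k,z,*T)[:2]
l,r=f(268,342,18),f(524,341,18); t=np.arctan2(*(r-l)[::-1]); print("edge",l,r,np.linalg.norm(r-l),np.degrees(t))
L2=f(241,20,18);R2=f(549,20,18); print("edge ang",np.degrees(np.arctan2(*(L2-l)[::-1]))-90,np.degrees(np.arctan2(*(R2-r)[::-1]))-90)
x=np.array([np.cos(t),np.sin(t)]); y=np.array([-x[1],x[0]]); c=(l+r)/2+114*y; print("trayc",c)
for n,q in(("slotdiv",f(412,200,18)),("baydiv",f(333,132,18)),("bowl",f(482,28,20)),("end",f(470,319,10))): print(n,q.round(1),"tray",((q-c)@x).round(1),((q-c)@y).round(1))
print(robot.get_state()["qpos"])
E
```

```text
edge [ 465.22361404 -141.07060197] [ 628.69373831 -106.38892353] 167.10864833630362 11.978211114698178
edge ang 11.152820926122146 11.819217864669213
trayc [523.29915058 -12.21193078]
slotdiv [538.4 -32.7] tray 10.5 -23.2
baydiv [486.4  -4.5] tray -34.5 15.2
bowl [556.3  63.6] tray 48.0 67.3
end [ 592.1 -101.3] tray 48.8 -101.5
[ 0.03318785  0.45483968  0.09896279  1.79664272 -0.05683945  0.89230188
  0.36503333]
```

send_rows(rows=[{"offset":[0,0,0],"spin":0.97,"hand":1},{"offset":[0,0,0],"spin":0.97,"hand":1},{"offset":[0,0,0],"spin":0.97,"hand":1},{"offset":[0,0,0],"spin":0.97,"hand":1},{"offset":[0,0,0],"spin":0.97,"hand":1}])

```text
time_s: 10.3
ee_pos: [545.4, -78.4, 338.1]
orientation: [[0.299, 0.954, 0.0], [0.954, -0.299, 0.001], [0.001, -0.0, -1.0]]
ft_force: [0.2, 0.3, -0.3]
opening: 85.2
finger_force: 0.0
```

send_rows(rows=[{"offset":[0,0,0],"spin":0.97,"hand":1},{"offset":[0,0,0],"spin":0.97,"hand":1},{"offset":[0,0,0],"spin":0.97,"hand":1},{"offset":[0,0,0],"spin":0.97,"hand":1},{"offset":[0,0,0],"spin":0.97,"hand":1}])

```text
time_s: 10.8
ee_pos: [545.4, -78.3, 338.1]
orientation: [[0.725, 0.689, 0.0], [0.689, -0.725, 0.001], [0.001, -0.001, -1.0]]
ft_force: [0.1, -0.0, 0.6]
opening: 85.3
finger_force: 0.0
```

send_rows(rows=[{"offset":[0,0,0],"spin":0.97,"hand":1},{"offset":[0,0,0],"spin":0.97,"hand":1},{"offset":[0,0,0],"spin":0.97,"hand":1},{"offset":[0,0,0],"spin":0.97,"hand":1},{"offset":[0,0,0],"spin":0.97,"hand":1}])

```text
time_s: 11.3
ee_pos: [545.4, -78.3, 338.1]
orientation: [[0.968, 0.249, -0.0], [0.249, -0.968, 0.001], [0.0, -0.001, -1.0]]
ft_force: [-0.1, 0.2, -0.2]
opening: 85.7
finger_force: 0.0
```

send_rows(rows=[{"offset":[0,0,0],"spin":0.97,"hand":1},{"offset":[0,0,0],"spin":0.97,"hand":1},{"offset":[-0.64,0.82,0],"spin":0,"hand":1},{"offset":[-0.64,0.82,0],"spin":0,"hand":1},{"offset":[-0.64,0.82,0],"spin":0,"hand":1}])

```text
time_s: 11.8
ee_pos: [500.3, -142.8, 338.0]
orientation: [[0.999, 0.054, -0.0], [0.054, -0.999, 0.0], [0.0, -0.0, -1.0]]
ft_force: [-0.2, -0.4, 0.7]
opening: 85.4
finger_force: 0.0
```

send_rows(rows=[{"offset":[-0.64,0.82,0],"spin":0,"hand":1},{"offset":[-0.64,0.82,0],"spin":0,"hand":1},{"offset":[-0.64,0.82,0],"spin":0,"hand":1},{"offset":[-0.64,0.82,0],"spin":0,"hand":1},{"offset":[-0.64,0.82,0],"spin":0,"hand":1}])

```text
time_s: 12.3
ee_pos: [425.8, -249.8, 338.2]
orientation: [[0.999, 0.053, 0.0], [0.053, -0.999, 0.001], [0.0, -0.0, -1.0]]
ft_force: [-0.5, -0.0, 1.0]
opening: 85.3
finger_force: 0.0
```

send_rows(rows=[{"offset":[-0.64,0.82,0],"spin":0,"hand":1},{"offset":[-0.64,0.82,0],"spin":0,"hand":1},{"offset":[0,0,0],"spin":0,"hand":1},{"offset":[0,0,0],"spin":0,"hand":1},{"offset":[0,0,0],"spin":0,"hand":1}])

```text
time_s: 12.8
ee_pos: [396.6, -291.6, 338.0]
orientation: [[0.999, 0.053, 0.0], [0.053, -0.999, 0.001], [0.0, -0.001, -1.0]]
ft_force: [0.3, 0.0, 0.2]
opening: 85.2
finger_force: 0.0
```

```bash
cat >> seg.py <<'E'
def lid(fn,z,c0=None):
    """lid centre, yaw of long side from its white mask"""
    p,*T=load(fn); m=cv2.morphologyEx(white(p).astype(np.uint8),cv2.MORPH_CLOSE,np.ones((15,15)))
    out=[]
    for i,s,c,mm in blobs(m,800):
        cn=max(cv2.findContours(mm.astype(np.uint8),0,1)[0],key=cv2.contourArea)
        W=np.array([ray(u,v,z,*T)[:2] for u,v in cn[:,0]],np.float32); r=cv2.minAreaRect(W); b=cv2.boxPoints(r)
        e=[b[1]-b[0],b[2]-b[1]]; L=max(e,key=np.linalg.norm); out.append((np.array(r[0]).round(1),np.sort(r[1]).round(1),round(np.degrees(np.arctan2(L[1],L[0]))%180,2),s.tolist()))
    return out
E
python3 - <<'E'
from seg import *
p,*_=grab("wrist","w4.png"); go(396,-292,215,93)
print(lid("w4.png",66)); print(robot.get_state()["qpos"])
cv2.imwrite("pics/w4x.png",cv2.resize(cv2.cvtColor(p,cv2.COLOR_RGB2BGR),(800,600)))
E
```

```text
t 12.85 at [ 396.6 -291.6  338. ] yaw -86.96 open 85.5 ff 0.0 F [ 1.  -0.1  0.7] -> spin 0.01 off -0.023 0.014 4.921
[(array([ 396.5, -290.9]), array([65.6, 98.2]), np.float32(3.79), [218, 134, 84, 115, 8178])]
[ 0.16776596  0.43026669  0.59867793  1.94612228 -0.31657203  0.85877069
 -0.58405657]
```

View pics/w4x.png

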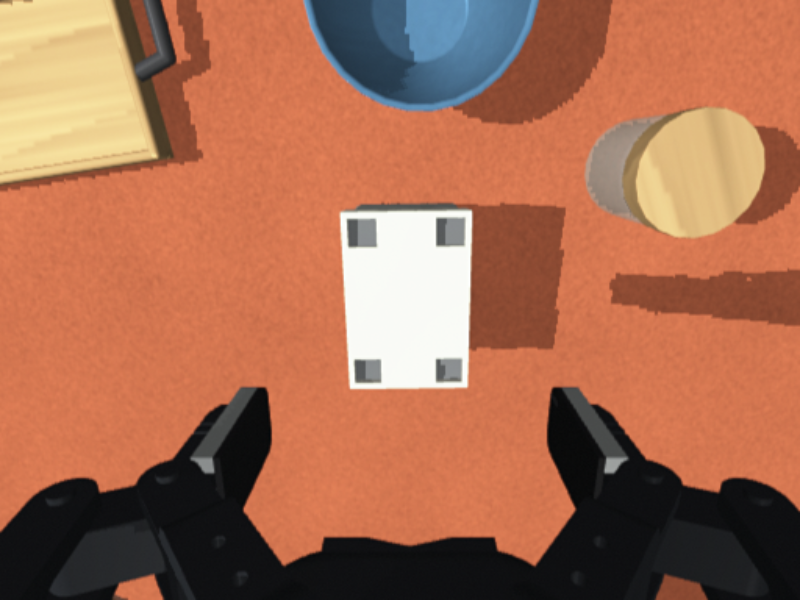

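The lid is centred under the gripper at (408,298), with the bowl above it and the lidded jar at (695,172). It measures 98.2×65.6 at z=66, which confirms the deep tub. I'll descend and grip the lid.

send_rows(rows=[{"offset":[0,-0.03,0.8],"spin":-0.13,"hand":1},{"offset":[0,0,0.8],"spin":0,"hand":1},{"offset":[0,0,0.8],"spin":0,"hand":1},{"offset":[0,0,0.8],"spin":0,"hand":1},{"offset":[0,0,0.8],"spin":0,"hand":1}])

```text
time_s: 13.35
ee_pos: [396.3, -291.1, 237.3]
orientation: [[0.998, 0.066, 0.0], [0.066, -0.998, 0.0], [0.0, -0.0, -1.0]]
ft_force: [0.2, -0.7, 0.4]
opening: 85.2
finger_force: 0.0
```

send_rows(rows=[{"offset":[0,0,0.7],"spin":0,"hand":1},{"offset":[0,0,0.42],"spin":0,"hand":1},{"offset":[0,0,0],"spin":0,"hand":0.75},{"offset":[0,0,0],"spin":0,"hand":0.6},{"offset":[0,0,0],"spin":0,"hand":0.4}])

```text
time_s: 13.85
ee_pos: [395.7, -292.4, 211.1]
orientation: [[0.998, 0.064, 0.001], [0.064, -0.998, -0.001], [0.001, 0.001, -1.0]]
ft_force: [-0.5, -0.0, -0.6]
opening: 64.8
finger_force: 66.0
```

send_rows(rows=[{"offset":[0,0,0],"spin":0,"hand":0.2},{"offset":[0,0,0],"spin":0,"hand":-1},{"offset":[0,0,0],"spin":0,"hand":-1},{"offset":[0,0,0],"spin":0,"hand":-1},{"offset":[0,0,0],"spin":0,"hand":-1}])

```text
time_s: 14.35
ee_pos: [395.7, -292.5, 210.9]
orientation: [[0.998, 0.064, 0.002], [0.064, -0.998, -0.001], [0.002, 0.001, -1.0]]
ft_force: [0.0, 0.5, 6.6]
opening: 64.9
finger_force: 66.6
```

```bash
python3 - <<'E'
from seg import *
p,*_=grab("wrist","w5.png"); go(396.5,-290.9,210,93.8)
cv2.imwrite("pics/w5x.png",p[...,::-1])
E
```

```text
t 14.4 at [ 395.7 -292.5  210.9] yaw -86.34 open 64.8 ff 66.6 F [ 0.2 -0.4  6.4] -> spin -0.02 off 0.036 -0.062 0.037
```

View pics/w5x.png

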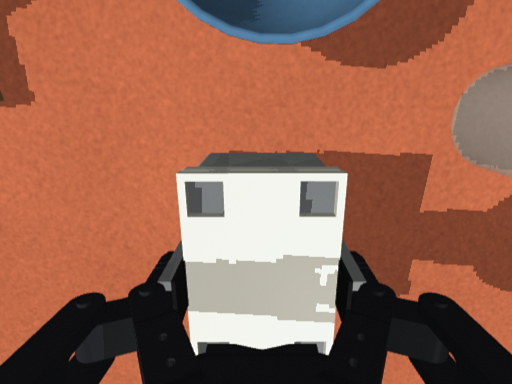

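The lid is gripped squarely at 64.8 mm opening. Next: lift, turn and carry it to the oblong bay.

send_rows(rows=[{"offset":[0,0,-0.4],"spin":0,"hand":-1},{"offset":[0,0,-0.8],"spin":0,"hand":-1},{"offset":[0,0,-0.9],"spin":-0.5,"hand":-1},{"offset":[0,0,-0.9],"spin":-0.9,"hand":-1},{"offset":[0,0,-0.4],"spin":-0.9,"hand":-1}])

```text
time_s: 14.9
ee_pos: [395.2, -292.2, 297.2]
orientation: [[0.953, 0.304, 0.001], [0.304, -0.953, -0.001], [0.001, 0.001, -1.0]]
ft_force: [0.7, -0.3, -1.9]
opening: 64.8
finger_force: 67.5
```

send_rows(rows=[{"offset":[0,0,0],"spin":-0.95,"hand":-1},{"offset":[0,0,0],"spin":-0.95,"hand":-1},{"offset":[0,0,0],"spin":-0.95,"hand":-1},{"offset":[0,0,0],"spin":-0.95,"hand":-1},{"offset":[0,0,0],"spin":-0.95,"hand":-1}])

```text
time_s: 15.4
ee_pos: [394.9, -291.9, 295.5]
orientation: [[0.692, 0.722, -0.001], [0.722, -0.692, 0.0], [-0.0, -0.001, -1.0]]
ft_force: [-0.3, 0.4, -1.7]
opening: 65.0
finger_force: 67.5
```

send_rows(rows=[{"offset":[0,0,0],"spin":-0.95,"hand":-1},{"offset":[0,0,0],"spin":-0.95,"hand":-1},{"offset":[0,0,0],"spin":-0.95,"hand":-1},{"offset":[0,0,0],"spin":-0.95,"hand":-1},{"offset":[0,0,0],"spin":-0.95,"hand":-1}])

```text
time_s: 15.9
ee_pos: [394.9, -291.9, 295.4]
orientation: [[0.264, 0.965, -0.001], [0.965, -0.264, 0.0], [-0.0, -0.001, -1.0]]
ft_force: [0.0, -0.6, -2.7]
opening: 64.6
finger_force: 67.5
```

send_rows(rows=[{"offset":[0,0,0],"spin":-0.95,"hand":-1},{"offset":[0,0,0],"spin":-0.95,"hand":-1},{"offset":[0,0,0],"spin":-0.95,"hand":-1},{"offset":[0,0,0],"spin":-0.95,"hand":-1},{"offset":[0,0,0],"spin":-0.75,"hand":-1}])

```text
time_s: 16.4
ee_pos: [394.9, -292.0, 295.4]
orientation: [[-0.208, 0.978, -0.001], [0.978, 0.208, 0.0], [0.0, -0.001, -1.0]]
ft_force: [-0.3, 1.2, -2.0]
opening: 64.6
finger_force: 67.5
```

```bash
python3 -c "
from h import *
go(498.3,-66.6,290,11.7)"
```

```text
t 16.4 at [ 394.9 -292.   295.4] yaw 11.98 open 64.6 ff 67.5 F [-0.3  1.2 -2. ] -> spin 0.05 off 7.990 5.880 0.216
```

send_rows(rows=[{"offset":[0.8,0.59,0],"spin":0,"hand":-1},{"offset":[0.8,0.59,0],"spin":0,"hand":-1},{"offset":[0.8,0.59,0],"spin":0,"hand":-1},{"offset":[0.8,0.59,0],"spin":0,"hand":-1},{"offset":[0.8,0.59,0],"spin":0,"hand":-1}])

```text
time_s: 16.9
ee_pos: [447.0, -178.3, 295.4]
orientation: [[-0.203, 0.979, -0.001], [0.979, 0.203, -0.0], [-0.0, -0.001, -1.0]]
ft_force: [-0.5, -0.7, -2.2]
opening: 64.9
finger_force: 67.5
```

send_rows(rows=[{"offset":[0.8,0.59,0],"spin":0,"hand":-1},{"offset":[0.8,0.59,0],"spin":0,"hand":-1},{"offset":[0.8,0.59,0],"spin":0,"hand":-1},{"offset":[0.8,0.59,0],"spin":0,"hand":-1},{"offset":[0.79,0.57,0],"spin":0.05,"hand":-1}])

```text
time_s: 17.4
ee_pos: [498.4, -65.7, 295.4]
orientation: [[-0.199, 0.98, -0.001], [0.98, 0.199, -0.001], [-0.0, -0.001, -1.0]]
ft_force: [0.6, -0.1, -1.9]
opening: 64.8
finger_force: 67.5
```

send_rows(rows=[{"offset":[0,0,0.4],"spin":0,"hand":-1},{"offset":[0,0,0.6],"spin":0,"hand":-1},{"offset":[0,0,0.5],"spin":0,"hand":-1},{"offset":[0,0,0],"spin":0,"hand":-1},{"offset":[0,0,0],"spin":0,"hand":-1}])

```text
time_s: 17.9
ee_pos: [498.2, -67.0, 257.8]
orientation: [[-0.198, 0.98, -0.001], [0.98, 0.198, -0.0], [-0.0, -0.001, -1.0]]
ft_force: [0.6, 0.1, -2.3]
opening: 65.2
finger_force: 67.4
```

```bash
python3 - <<'E'
from h import *
p,*_=grab("wrist","w6.png"); go(498.3,-66.6,218,11.7)
cv2.imwrite("pics/w6x.png",p[...,::-1])
E
```

```text
t 17.95 at [498.5 -67.  258.1] yaw 11.44 open 65.0 ff 67.4 F [-0.4 -1.1 -2.2] -> spin -0.04 off 0.017 -0.003 1.604
```

View pics/w6x.png

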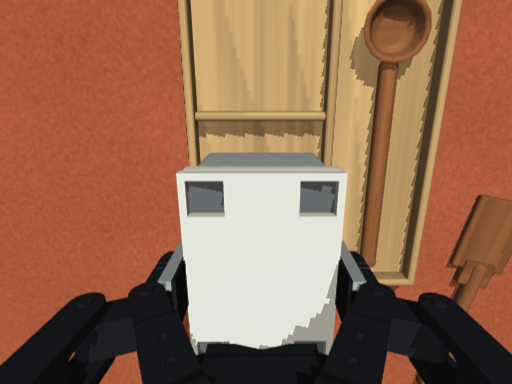

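Over the bay: the tub lies between the left wall (u≈190) and the slot divider (u≈330), with the bay divider ahead at v=115. Setting it down.

send_rows(rows=[{"offset":[0,0,0.5],"spin":0,"hand":-1},{"offset":[0,0,0.5],"spin":0,"hand":-1},{"offset":[0,0,0.3],"spin":0,"hand":-1},{"offset":[0,0,0.15],"spin":0,"hand":-1},{"offset":[0,0,0],"spin":0,"hand":-1}])

```text
time_s: 18.45
ee_pos: [498.5, -66.7, 221.4]
orientation: [[-0.199, 0.98, -0.0], [0.98, 0.199, -0.0], [-0.0, -0.0, -1.0]]
ft_force: [0.4, 0.1, -1.9]
opening: 64.9
finger_force: 67.5
```

send_rows(rows=[{"offset":[0,0,0.06],"spin":0,"hand":-1},{"offset":[0,0,0.06],"spin":0,"hand":-1},{"offset":[0,0,0.05],"spin":0,"hand":-1},{"offset":[0,0,0],"spin":0,"hand":-1},{"offset":[0,0,0],"spin":0,"hand":-1}])

```text
time_s: 18.95
ee_pos: [498.7, -66.6, 217.3]
orientation: [[-0.199, 0.98, 0.0], [0.98, 0.199, -0.0], [-0.0, 0.0, -1.0]]
ft_force: [0.2, 0.5, -2.2]
opening: 64.9
finger_force: 67.7
```

```bash
python3 - <<'E'
from h import *
go(498.3,-66.6,217,11.7)
E
```

```text
t 18.95 at [498.7 -66.6 217.3] yaw 11.47 open 64.9 ff 67.7 F [ 0.2  0.5 -2.2] -> spin -0.04 off 0.005 -0.014 0.013
```

send_rows(rows=[{"offset":[0,0,0.04],"spin":0,"hand":-1},{"offset":[0,0,0.04],"spin":0,"hand":-1},{"offset":[0,0,0],"spin":0,"hand":-1},{"offset":[0,0,0],"spin":0,"hand":-1},{"offset":[0,0,0],"spin":0,"hand":-1}])

```text
time_s: 19.45
ee_pos: [498.6, -66.7, 216.7]
orientation: [[-0.199, 0.98, 0.001], [0.98, 0.199, -0.0], [-0.0, 0.001, -1.0]]
ft_force: [-3.7, 0.2, 17.3]
opening: 64.6
finger_force: 69.9
```

send_rows(rows=[{"offset":[0,0,0],"spin":0,"hand":0.65},{"offset":[0,0,0],"spin":0,"hand":0.8},{"offset":[0,0,0],"spin":0,"hand":1},{"offset":[0,0,0],"spin":0,"hand":1},{"offset":[0,0,-0.4],"spin":0,"hand":1}])

```text
time_s: 19.95
ee_pos: [498.1, -66.6, 224.5]
orientation: [[-0.199, 0.98, -0.003], [0.98, 0.199, 0.0], [0.001, -0.002, -1.0]]
ft_force: [0.3, 0.7, 0.4]
opening: 85.2
finger_force: 0.0
```

send_rows(rows=[{"offset":[0,0,-0.9],"spin":0,"hand":1},{"offset":[0,0,-0.9],"spin":0,"hand":1},{"offset":[0,0,-0.9],"spin":0,"hand":1},{"offset":[0,0,-0.9],"spin":0,"hand":1},{"offset":[0,0,-0.8],"spin":0,"hand":1}])

```text
time_s: 20.45
ee_pos: [498.4, -66.7, 337.0]
orientation: [[-0.199, 0.98, 0.001], [0.98, 0.199, -0.0], [-0.0, 0.001, -1.0]]
ft_force: [0.1, -0.4, -0.9]
opening: 85.4
finger_force: 0.0
```

send_rows(rows=[{"offset":[0,0,0],"spin":0,"hand":1},{"offset":[0,0,0],"spin":0,"hand":1},{"offset":[0,0,0],"spin":0,"hand":1},{"offset":[0,0,0],"spin":0,"hand":1},{"offset":[0,0,0],"spin":0,"hand":1}])

```text
time_s: 20.95
ee_pos: [498.4, -66.6, 334.5]
orientation: [[-0.199, 0.98, -0.001], [0.98, 0.199, 0.0], [0.0, -0.001, -1.0]]
ft_force: [-0.3, -0.3, 0.2]
opening: 85.5
finger_force: 0.0
```

```bash
python3 - <<'E'
from seg import *
p,*_=grab("wrist","w7.png"); go(469,-424,338,11.7)
print(lid("w7.png",72))
cv2.imwrite("pics/w7x.png",p[...,::-1])
E
```

```text
t 21.0 at [498.5 -66.6 334.6] yaw 11.47 open 85.3 ff 0.0 F [-0.4 -0.   0.7] -> spin -0.04 off -13.760 -4.053 -0.136
[(array([499.4, -66.8]), array([66. , 98.7]), np.float32(101.45), [219, 134, 88, 119, 9146])]
```

View pics/w7x.png

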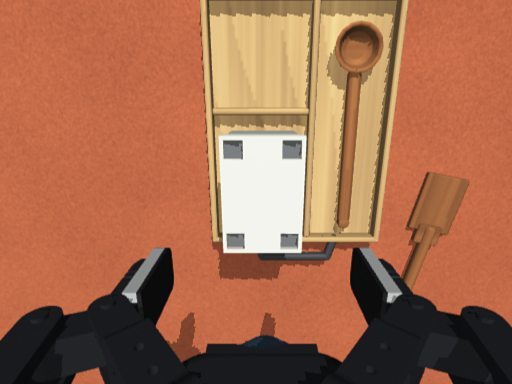

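The deep tub stands in the oblong bay, with all four recesses visible and the lid at (262,193). Its measured centre is (499.4,-66.8), yaw 101.45°. Next is the jar.

send_rows(rows=[{"offset":[-0.92,-0.27,0],"spin":0,"hand":1},{"offset":[-0.92,-0.27,0],"spin":0,"hand":1},{"offset":[-0.92,-0.27,0],"spin":0,"hand":1},{"offset":[-0.92,-0.27,0],"spin":0,"hand":1},{"offset":[-0.92,-0.27,0],"spin":0,"hand":1}])

```text
time_s: 21.5
ee_pos: [488.2, -187.0, 334.8]
orientation: [[-0.199, 0.98, -0.001], [0.98, 0.199, 0.0], [0.0, -0.001, -1.0]]
ft_force: [0.5, -0.6, -0.4]
opening: 85.6
finger_force: 0.0
```

send_rows(rows=[{"offset":[-0.92,-0.27,0],"spin":0,"hand":1},{"offset":[-0.92,-0.27,0],"spin":0,"hand":1},{"offset":[-0.92,-0.27,0],"spin":0,"hand":1},{"offset":[-0.92,-0.27,0],"spin":0,"hand":1},{"offset":[-0.92,-0.27,0],"spin":0,"hand":1}])

```text
time_s: 22.0
ee_pos: [477.9, -306.4, 334.8]
orientation: [[-0.199, 0.98, -0.001], [0.98, 0.199, 0.0], [0.0, -0.001, -1.0]]
ft_force: [-0.1, -0.4, -0.3]
opening: 85.2
finger_force: 0.0
```

send_rows(rows=[{"offset":[-0.92,-0.27,0],"spin":0,"hand":1},{"offset":[-0.92,-0.27,0],"spin":0,"hand":1},{"offset":[-0.92,-0.27,0],"spin":0,"hand":1},{"offset":[-0.92,-0.27,0],"spin":0,"hand":1},{"offset":[-0.88,-0.27,0],"spin":0,"hand":1}])

```text
time_s: 22.5
ee_pos: [467.5, -424.9, 334.6]
orientation: [[-0.199, 0.98, -0.001], [0.98, 0.199, 0.0], [0.001, -0.001, -1.0]]
ft_force: [-0.6, -0.0, -1.2]
opening: 85.1
finger_force: 0.0
```

send_rows(rows=[{"offset":[0,0,0],"spin":0,"hand":1},{"offset":[0,0,0],"spin":0,"hand":1},{"offset":[0,0,0],"spin":0,"hand":1},{"offset":[0,0,0],"spin":0,"hand":1},{"offset":[0,0,0],"spin":0,"hand":1}])

```text
time_s: 23.0
ee_pos: [468.1, -423.1, 335.3]
orientation: [[-0.2, 0.98, 0.0], [0.98, 0.2, 0.0], [0.0, 0.0, -1.0]]
ft_force: [-0.3, 0.4, -0.2]
opening: 85.3
finger_force: 0.0
```

```bash
python3 - <<'E'
from seg import *
p,*T=grab("wrist","w8.png"); go(469,-424,220,11.7)
h=cv2.cvtColor(p,cv2.COLOR_RGB2HSV); m=(h[...,0]>=15)&(h[...,0]<=24)&(h[...,1]>60)&(h[...,2]>120)
m=cv2.morphologyEx(m.astype(np.uint8),cv2.MORPH_OPEN,np.ones((5,5)))
for i,s,c,mm in blobs(m,500):
    cn=max(cv2.findContours(mm.astype(np.uint8),0,1)[0],key=cv2.contourArea)
    W=np.array([ray(u,v,76,*T)[:2] for u,v in cn[:,0]],np.float32); print(s,cv2.minEnclosingCircle(W),cv2.fitEllipse(W))
E
```

```text
t 23.05 at [ 468.  -423.2  335.3] yaw 11.52 open 85.6 ff 0.0 F [-0.1  0.1  0.1] -> spin -0.03 off -0.038 0.032 4.613
[ 226  159   75   75 4415] ((470.214111328125, -422.519287109375), 31.15408706665039) ((470.10125732421875, -422.8302307128906), (57.877410888671875, 61.72602844238281), 11.883255958557129)
```

send_rows(rows=[{"offset":[0,0.08,0.8],"spin":-0.03,"hand":1},{"offset":[0,0,0.9],"spin":0,"hand":1},{"offset":[0,0,0.9],"spin":0,"hand":1},{"offset":[0,0,0.8],"spin":0,"hand":1},{"offset":[0,0,0.7],"spin":0,"hand":1}])

```text
time_s: 23.55
ee_pos: [469.7, -423.1, 231.8]
orientation: [[-0.202, 0.979, -0.0], [0.979, 0.202, 0.0], [0.0, -0.0, -1.0]]
ft_force: [0.6, 0.4, -0.2]
opening: 85.6
finger_force: 0.0
```

send_rows(rows=[{"offset":[0,0,0.5],"spin":0,"hand":1},{"offset":[0,0,0],"spin":0,"hand":1},{"offset":[0,0,0],"spin":0,"hand":0.7},{"offset":[0,0,0],"spin":0,"hand":0.5},{"offset":[0,0,0],"spin":0,"hand":0.3}])

```text
time_s: 24.05
ee_pos: [469.9, -423.9, 221.8]
orientation: [[-0.202, 0.979, 0.002], [0.979, 0.202, -0.002], [-0.002, 0.001, -1.0]]
ft_force: [-0.7, 1.0, 3.1]
opening: 58.2
finger_force: 63.8
```

send_rows(rows=[{"offset":[0,0,0],"spin":0,"hand":-1},{"offset":[0,0,0],"spin":0,"hand":-1},{"offset":[0,0,0],"spin":0,"hand":-1},{"offset":[0,0,0],"spin":0,"hand":-1},{"offset":[0,0,0],"spin":0,"hand":-1}])

```text
time_s: 24.55
ee_pos: [469.8, -423.9, 221.8]
orientation: [[-0.202, 0.979, 0.002], [0.979, 0.202, -0.002], [-0.002, 0.001, -1.0]]
ft_force: [-0.2, -0.3, 6.5]
opening: 58.2
finger_force: 63.8
```

send_rows(rows=[{"offset":[0,0,-0.4],"spin":0,"hand":-1},{"offset":[0,0,-0.8],"spin":0,"hand":-1},{"offset":[0,0,-0.9],"spin":0,"hand":-1},{"offset":[0,0,-0.9],"spin":0,"hand":-1},{"offset":[0,0,-0.8],"spin":0,"hand":-1}])

```text
time_s: 25.05
ee_pos: [469.5, -423.4, 316.8]
orientation: [[-0.202, 0.979, 0.0], [0.979, 0.202, -0.0], [-0.0, 0.0, -1.0]]
ft_force: [0.5, -0.6, -3.4]
opening: 58.4
finger_force: 65.1
```

```bash
python3 - <<'E'
from h import *
c=np.array([524,-13.3]); t=np.radians(11.7); x=np.array([np.cos(t),np.sin(t)]); y=np.array([-x[1],x[0]])
g=c-36*x+64*y; print(g); go(*g,230,11.7)
E
```

```text
[475.76959191  42.06991725]
t 25.05 at [ 469.5 -423.4  316.8] yaw 11.64 open 58.4 ff 65.1 F [ 0.5 -0.6 -3.4] -> spin -0.01 off 18.180 4.020 3.473
```

send_rows(rows=[{"offset":[0.91,0.2,0],"spin":0,"hand":-1},{"offset":[0.91,0.2,0],"spin":0,"hand":-1},{"offset":[0.91,0.2,0],"spin":0,"hand":-1},{"offset":[0.91,0.2,0],"spin":0,"hand":-1},{"offset":[0.91,0.2,0],"spin":0,"hand":-1}])

```text
time_s: 25.55
ee_pos: [470.9, -306.0, 315.7]
orientation: [[-0.202, 0.979, 0.0], [0.979, 0.202, 0.0], [0.0, 0.0, -1.0]]
ft_force: [0.5, 0.2, -2.6]
opening: 58.2
finger_force: 65.2
```

send_rows(rows=[{"offset":[0.91,0.2,0],"spin":0,"hand":-1},{"offset":[0.91,0.2,0],"spin":0,"hand":-1},{"offset":[0.91,0.2,0],"spin":0,"hand":-1},{"offset":[0.91,0.2,0],"spin":0,"hand":-1},{"offset":[0.91,0.2,0],"spin":0,"hand":-1}])

```text
time_s: 26.05
ee_pos: [472.5, -189.6, 315.8]
orientation: [[-0.202, 0.979, 0.0], [0.979, 0.202, -0.0], [-0.0, 0.0, -1.0]]
ft_force: [-0.5, 0.6, -3.1]
opening: 57.9
finger_force: 65.2
```

send_rows(rows=[{"offset":[0.91,0.2,0],"spin":0,"hand":-1},{"offset":[0.91,0.2,0],"spin":0,"hand":-1},{"offset":[0.91,0.2,0],"spin":0,"hand":-1},{"offset":[0.91,0.2,0],"spin":0,"hand":-1},{"offset":[0.91,0.2,0],"spin":0,"hand":-1}])

```text
time_s: 26.55
ee_pos: [474.0, -73.2, 315.8]
orientation: [[-0.202, 0.979, 0.0], [0.979, 0.202, -0.0], [-0.0, 0.0, -1.0]]
ft_force: [-0.2, 1.3, -3.8]
opening: 58.1
finger_force: 65.2
```

send_rows(rows=[{"offset":[0.91,0.2,0],"spin":0,"hand":-1},{"offset":[0.91,0.2,0],"spin":0,"hand":-1},{"offset":[0.91,0.2,0],"spin":0,"hand":-1},{"offset":[0.91,0.2,0],"spin":0,"hand":-1},{"offset":[0.89,0.22,0],"spin":0,"hand":-1}])

```text
time_s: 27.05
ee_pos: [476.1, 42.9, 315.8]
orientation: [[-0.202, 0.979, 0.0], [0.979, 0.202, 0.0], [0.0, 0.0, -1.0]]
ft_force: [0.5, -0.1, -3.3]
opening: 58.5
finger_force: 65.2
```

send_rows(rows=[{"offset":[0,0,0.4],"spin":0,"hand":-1},{"offset":[0,0,0.7],"spin":0,"hand":-1},{"offset":[0,0,0.7],"spin":0,"hand":-1},{"offset":[0,0,0.4],"spin":0,"hand":-1},{"offset":[0,0,0],"spin":0,"hand":-1}])

```text
time_s: 27.55
ee_pos: [475.9, 41.6, 259.3]
orientation: [[-0.201, 0.98, -0.002], [0.98, 0.201, -0.0], [0.0, -0.003, -1.0]]
ft_force: [-0.6, 0.5, -3.4]
opening: 57.9
finger_force: 65.2
```

```bash
python3 - <<'E'
from h import *
go(475.8,42.1,228,11.7)
E
```

```text
t 27.55 at [475.9  41.6 259.3] yaw 11.62 open 57.9 ff 65.2 F [-0.6  0.5 -3.4] -> spin -0.01 off 0.022 0.000 1.250
```

send_rows(rows=[{"offset":[0,0,0.4],"spin":0,"hand":-1},{"offset":[0,0,0.4],"spin":0,"hand":-1},{"offset":[0,0,0.3],"spin":0,"hand":-1},{"offset":[0,0,0.05],"spin":0,"hand":-1},{"offset":[0,0,0],"spin":0,"hand":-1}])

```text
time_s: 28.05
ee_pos: [476.3, 41.9, 231.1]
orientation: [[-0.202, 0.979, -0.001], [0.979, 0.202, -0.0], [0.0, -0.001, -1.0]]
ft_force: [-0.1, -0.7, -2.7]
opening: 58.4
finger_force: 65.3
```

send_rows(rows=[{"offset":[0,0,0.04],"spin":0,"hand":-1},{"offset":[0,0,0.04],"spin":0,"hand":-1},{"offset":[0,0,0.02],"spin":0,"hand":-1},{"offset":[0,0,0],"spin":0,"hand":-1},{"offset":[0,0,0],"spin":0,"hand":-1}])

```text
time_s: 28.55
ee_pos: [476.4, 41.9, 229.0]
orientation: [[-0.202, 0.979, 0.0], [0.979, 0.202, -0.0], [-0.0, 0.0, -1.0]]
ft_force: [0.4, 0.4, -4.3]
opening: 58.4
finger_force: 65.3
```

send_rows(rows=[{"offset":[0,0,0.04],"spin":0,"hand":-1},{"offset":[0,0,0.02],"spin":0,"hand":-1},{"offset":[0,0,0],"spin":0,"hand":-1},{"offset":[0,0,0],"spin":0,"hand":-1},{"offset":[0,0,0],"spin":0,"hand":-1}])

```text
time_s: 29.05
ee_pos: [476.4, 41.9, 227.7]
orientation: [[-0.202, 0.979, 0.0], [0.979, 0.202, 0.0], [-0.0, 0.0, -1.0]]
ft_force: [-2.2, 0.3, 5.4]
opening: 58.6
finger_force: 66.0
```

send_rows(rows=[{"offset":[0,0,0],"spin":0,"hand":0.6},{"offset":[0,0,0],"spin":0,"hand":0.8},{"offset":[0,0,0],"spin":0,"hand":1},{"offset":[0,0,0],"spin":0,"hand":1},{"offset":[0,0,-0.6],"spin":0,"hand":1}])

```text
time_s: 29.55
ee_pos: [475.8, 41.9, 241.3]
orientation: [[-0.202, 0.979, -0.003], [0.979, 0.202, -0.0], [0.0, -0.003, -1.0]]
ft_force: [-0.3, 0.4, -0.1]
opening: 85.3
finger_force: 0.0
```

send_rows(rows=[{"offset":[0,0,-0.9],"spin":0,"hand":1},{"offset":[0,0,-0.9],"spin":0,"hand":1},{"offset":[0,0,-0.9],"spin":0.9,"hand":1},{"offset":[0,0,-0.9],"spin":0.95,"hand":1},{"offset":[0,0,0],"spin":0.95,"hand":1}])

```text
time_s: 30.05
ee_pos: [477.1, 41.8, 335.1]
orientation: [[0.094, 0.996, 0.005], [0.996, -0.094, 0.001], [0.001, 0.005, -1.0]]
ft_force: [0.2, 0.1, -0.4]
opening: 85.5
finger_force: 0.0
```

send_rows(rows=[{"offset":[0,0,0],"spin":0.95,"hand":1},{"offset":[0,0,0],"spin":0.95,"hand":1},{"offset":[0,0,0],"spin":0.95,"hand":1},{"offset":[0,0,0],"spin":0.95,"hand":1},{"offset":[0,0,0],"spin":0.95,"hand":1}])

```text
time_s: 30.55
ee_pos: [476.3, 42.0, 332.4]
orientation: [[0.558, 0.83, -0.0], [0.83, -0.558, -0.0], [-0.0, -0.0, -1.0]]
ft_force: [0.2, 0.1, 0.1]
opening: 85.5
finger_force: 0.0
```

send_rows(rows=[{"offset":[0,0,0],"spin":0.95,"hand":1},{"offset":[0,0,0],"spin":0.95,"hand":1},{"offset":[0,0,0],"spin":0.95,"hand":1},{"offset":[0,0,0],"spin":0.95,"hand":1},{"offset":[0,0,0],"spin":0.95,"hand":1}])

```text
time_s: 31.05
ee_pos: [476.3, 42.0, 332.4]
orientation: [[0.886, 0.463, -0.0], [0.463, -0.886, -0.0], [-0.0, -0.0, -1.0]]
ft_force: [0.4, 0.4, 0.2]
opening: 85.4
finger_force: 0.0
```

send_rows(rows=[{"offset":[0,0,0],"spin":0.6,"hand":1},{"offset":[0.46,-0.96,0],"spin":0,"hand":1},{"offset":[0.46,-0.96,0],"spin":0,"hand":1},{"offset":[0.46,-0.96,0],"spin":0,"hand":1},{"offset":[0.46,-0.96,0],"spin":0,"hand":1}])

```text
time_s: 31.55
ee_pos: [478.8, 149.4, 332.4]
orientation: [[0.912, 0.411, -0.0], [0.411, -0.912, 0.0], [-0.0, -0.0, -1.0]]
ft_force: [0.1, -0.3, -0.1]
opening: 85.1
finger_force: 0.0
```

```bash
python3 - <<'E'
from h import *
go(486.7,415.4,338,114.2); print(robot.get_state()["qpos"].round(2) if hasattr(robot.get_state()["qpos"],"round") else "")
E
```

```text
t 31.55 at [478.8 149.4 332.4] yaw -65.76 open 85.1 ff 0.0 F [ 0.1 -0.3 -0.1] -> spin 0.01 off 4.651 -9.574 -0.225
[-0.64  0.42  0.42  1.93 -0.22  0.84 -1.25]
```

send_rows(rows=[{"offset":[0.46,-0.96,0.11],"spin":0,"hand":1},{"offset":[0.46,-0.96,0.11],"spin":0,"hand":1},{"offset":[0.46,-0.96,0.11],"spin":0,"hand":1},{"offset":[0.46,-0.96,0.11],"spin":0,"hand":1},{"offset":[0.47,-0.95,0.11],"spin":0,"hand":1}])

```text
time_s: 32.05
ee_pos: [482.2, 282.4, 318.4]
orientation: [[0.912, 0.411, -0.0], [0.411, -0.912, -0.0], [-0.0, 0.0, -1.0]]
ft_force: [0.1, 0.3, -0.5]
opening: 85.3
finger_force: 0.0
```

send_rows(rows=[{"offset":[0.46,-0.96,0.11],"spin":0,"hand":1},{"offset":[0.46,-0.96,0.11],"spin":0,"hand":1},{"offset":[0.46,-0.96,0.11],"spin":0,"hand":1},{"offset":[0.46,-0.96,0.11],"spin":0,"hand":1},{"offset":[0.47,-0.95,0.11],"spin":0,"hand":1}])

```text
time_s: 32.55
ee_pos: [485.6, 415.3, 304.5]
orientation: [[0.912, 0.411, -0.0], [0.411, -0.912, -0.0], [-0.0, 0.0, -1.0]]
ft_force: [0.2, -0.4, -0.3]
opening: 85.6
finger_force: 0.0
```

send_rows(rows=[{"offset":[0,0,0],"spin":0,"hand":1},{"offset":[0,0,0],"spin":0,"hand":1},{"offset":[0,0,0],"spin":0,"hand":1},{"offset":[0,0,0],"spin":0,"hand":1},{"offset":[0,0,0],"spin":0,"hand":1}])

```text
time_s: 33.05
ee_pos: [486.1, 413.3, 305.2]
orientation: [[0.912, 0.409, 0.0], [0.409, -0.912, 0.0], [0.0, 0.0, -1.0]]
ft_force: [-0.1, 0.1, 0.1]
opening: 85.5
finger_force: 0.0
```

```bash
python3 - <<'E'
from seg import *
grab("wrist","w9.png"); L=lid("w9.png",42); print(L)
b=max(L,key=lambda q:q[3][4] if q[1][1]<110 else 0); go(*b[0],186,b[2]+90)
E
```

```text
[(array([455.3, 565.2]), array([ 35.7, 134.3]), np.float32(66.76), [0, 69, 136, 152, 2614]), (array([487.4, 415.7]), array([65.6, 98. ]), np.float32(24.42), [215, 133, 87, 118, 8521]), (array([543.4, 263.9]), array([ 54.1, 101.9]), np.float32(17.81), [410, 142, 102, 120, 3884])]
t 33.1 at [486.1 413.5 305.2] yaw -65.82 open 85.7 ff 0.0 F [-0.1  0.  -0.6] -> spin -0.04 off 0.085 -0.060 4.769
```

send_rows(rows=[{"offset":[0.08,-0.06,0.8],"spin":-0.04,"hand":1},{"offset":[0,0,0.9],"spin":0,"hand":1},{"offset":[0,0,0.9],"spin":0,"hand":1},{"offset":[0,0,0.9],"spin":0,"hand":1},{"offset":[0,0,0.7],"spin":0,"hand":1}])

```text
time_s: 33.6
ee_pos: [486.9, 416.0, 198.8]
orientation: [[0.91, 0.414, -0.001], [0.414, -0.91, -0.0], [-0.001, 0.0, -1.0]]
ft_force: [-0.2, -0.7, -0.2]
opening: 85.7
finger_force: 0.0
```

send_rows(rows=[{"offset":[0,0,0.53],"spin":0,"hand":1},{"offset":[0,0,0],"spin":0,"hand":1},{"offset":[0,0,0],"spin":0,"hand":0.75},{"offset":[0,0,0],"spin":0,"hand":0.6},{"offset":[0,0,0],"spin":0,"hand":0.4}])

```text
time_s: 34.1
ee_pos: [487.5, 416.6, 188.2]
orientation: [[0.91, 0.414, 0.002], [0.414, -0.91, 0.002], [0.002, -0.001, -1.0]]
ft_force: [-0.5, -0.1, 3.7]
opening: 65.0
finger_force: 65.1
```

send_rows(rows=[{"offset":[0,0,0],"spin":0,"hand":-1},{"offset":[0,0,0],"spin":0,"hand":-1},{"offset":[0,0,0],"spin":0,"hand":-1},{"offset":[0,0,0],"spin":0,"hand":-1},{"offset":[0,0,0],"spin":0,"hand":-1}])

```text
time_s: 34.6
ee_pos: [487.5, 416.5, 188.1]
orientation: [[0.91, 0.414, 0.002], [0.414, -0.91, 0.002], [0.002, -0.001, -1.0]]
ft_force: [0.1, -0.2, 6.6]
opening: 64.7
finger_force: 65.3
```

```bash
python3 - <<'E'
from seg import *
go(487.4,415.7,187,114.42); grab("wrist","w10.png"); print(lid("w10.png",42)); print(lid("w5.png",66))
E
```

```text
t 34.6 at [487.5 416.5 188.1] yaw -65.52 open 64.7 ff 65.3 F [ 0.1 -0.2  6.6] -> spin 0.01 off -0.018 0.029 0.043
[(array([492.3, 418.1]), array([65.6, 86.6]), np.float32(24.47), [178, 176, 169, 179, 23410]), (array([449.2, 508.9]), array([23.5, 32.5]), np.float32(10.18), [0, 241, 57, 66, 2669])]
[(array([ 402.1, -292.6]), array([65.6, 86.9]), np.float32(3.64), [176, 173, 171, 182, 24233])]
```

Gripped: the lid's far edge is 48 mm ahead of the TCP, so it is centred to within 1 mm. Lift, turn and carry.

send_rows(rows=[{"offset":[0,0,-0.4],"spin":0,"hand":-1},{"offset":[0,0,-0.8],"spin":0,"hand":-1},{"offset":[0,0,-0.9],"spin":-0.5,"hand":-1},{"offset":[0,0,-0.9],"spin":-0.9,"hand":-1},{"offset":[0,0,-0.9],"spin":-0.95,"hand":-1}])

```text
time_s: 35.15
ee_pos: [486.8, 416.2, 285.5]
orientation: [[0.779, 0.627, 0.0], [0.627, -0.779, -0.0], [-0.0, 0.0, -1.0]]
ft_force: [-0.3, 0.5, -1.9]
opening: 65.3
finger_force: 67.0
```

send_rows(rows=[{"offset":[0,0,-0.9],"spin":-0.95,"hand":-1},{"offset":[0,0,-0.2],"spin":-0.95,"hand":-1},{"offset":[0,0,0],"spin":-0.95,"hand":-1},{"offset":[0,0,0],"spin":-0.95,"hand":-1},{"offset":[0,0,0],"spin":-0.95,"hand":-1}])

```text
time_s: 35.65
ee_pos: [486.8, 416.1, 312.4]
orientation: [[0.386, 0.923, 0.0], [0.923, -0.386, -0.0], [-0.0, 0.0, -1.0]]
ft_force: [0.1, 0.7, -0.8]
opening: 64.9
finger_force: 67.0
```

send_rows(rows=[{"offset":[0,0,0],"spin":-0.95,"hand":-1},{"offset":[0,0,0],"spin":-0.95,"hand":-1},{"offset":[0,0,0],"spin":-0.95,"hand":-1},{"offset":[0,0,0],"spin":-0.95,"hand":-1},{"offset":[0,0,0],"spin":-0.95,"hand":-1}])

```text
time_s: 36.15
ee_pos: [486.9, 416.1, 312.2]
orientation: [[-0.101, 0.995, 0.0], [0.995, 0.101, -0.001], [-0.001, 0.0, -1.0]]
ft_force: [-0.2, -0.4, -2.0]
opening: 64.6
finger_force: 67.0
```

send_rows(rows=[{"offset":[0,0,0],"spin":-0.95,"hand":-1},{"offset":[0,0,0],"spin":-0.05,"hand":-1},{"offset":[0,0,0],"spin":0,"hand":-1},{"offset":[0,0,0],"spin":0,"hand":-1},{"offset":[0,0,0],"spin":0,"hand":-1}])

```text
time_s: 36.65
ee_pos: [487.0, 416.4, 311.7]
orientation: [[-0.2, 0.98, -0.0], [0.98, 0.2, -0.0], [-0.0, -0.0, -1.0]]
ft_force: [0.4, -0.1, -1.2]
opening: 64.9
finger_force: 67.0
```

```bash
python3 - <<'E'
from h import *
go(498.6,-66.6,310,11.45)
E
```

```text
t 36.65 at [487.  416.4 311.7] yaw 11.51 open 64.9 ff 67.0 F [ 0.4 -0.1 -1.2] -> spin 0.01 off -19.027 -3.378 0.069
```

send_rows(rows=[{"offset":[-0.95,-0.17,0],"spin":0,"hand":-1},{"offset":[-0.95,-0.17,0],"spin":0,"hand":-1},{"offset":[-0.95,-0.17,0],"spin":0,"hand":-1},{"offset":[-0.95,-0.17,0],"spin":0,"hand":-1},{"offset":[-0.95,-0.17,0],"spin":0,"hand":-1}])

```text
time_s: 37.15
ee_pos: [490.0, 294.9, 311.8]
orientation: [[-0.2, 0.98, 0.0], [0.98, 0.2, -0.0], [-0.0, 0.0, -1.0]]
ft_force: [-0.2, -0.6, -1.2]
opening: 64.8
finger_force: 67.0
```

send_rows(rows=[{"offset":[-0.95,-0.17,0],"spin":0,"hand":-1},{"offset":[-0.95,-0.17,0],"spin":0,"hand":-1},{"offset":[-0.95,-0.17,0],"spin":0,"hand":-1},{"offset":[-0.95,-0.17,0],"spin":0,"hand":-1},{"offset":[-0.95,-0.17,0],"spin":0,"hand":-1}])

```text
time_s: 37.65
ee_pos: [493.1, 174.2, 311.9]
orientation: [[-0.2, 0.98, 0.0], [0.98, 0.2, 0.0], [-0.0, 0.0, -1.0]]
ft_force: [0.6, 0.1, -1.1]
opening: 64.7
finger_force: 67.0
```

send_rows(rows=[{"offset":[-0.95,-0.17,0],"spin":0,"hand":-1},{"offset":[-0.95,-0.17,0],"spin":0,"hand":-1},{"offset":[-0.95,-0.17,0],"spin":0,"hand":-1},{"offset":[-0.95,-0.17,0],"spin":0,"hand":-1},{"offset":[-0.95,-0.17,0],"spin":0,"hand":-1}])

```text
time_s: 38.15
ee_pos: [496.1, 53.7, 311.9]
orientation: [[-0.2, 0.98, 0.0], [0.98, 0.2, -0.0], [-0.0, 0.0, -1.0]]
ft_force: [-0.3, -0.0, -1.8]
opening: 64.9
finger_force: 67.0
```

send_rows(rows=[{"offset":[-0.95,-0.17,0],"spin":0,"hand":-1},{"offset":[-0.95,-0.17,0],"spin":0,"hand":-1},{"offset":[-0.95,-0.17,0],"spin":0,"hand":-1},{"offset":[-0.95,-0.17,0],"spin":0,"hand":-1},{"offset":[-0.97,-0.15,0],"spin":0,"hand":-1}])

```text
time_s: 38.65
ee_pos: [499.7, -67.3, 311.9]
orientation: [[-0.2, 0.98, 0.0], [0.98, 0.2, -0.0], [-0.0, 0.0, -1.0]]
ft_force: [-0.0, -0.3, -1.2]
opening: 64.9
finger_force: 67.0
```

send_rows(rows=[{"offset":[0,0,0.4],"spin":0,"hand":-1},{"offset":[0,0,0.5],"spin":0,"hand":-1},{"offset":[0,0,0.4],"spin":0,"hand":-1},{"offset":[0,0,0.1],"spin":0,"hand":-1},{"offset":[0,0,0],"spin":0,"hand":-1}])

```text
time_s: 39.15
ee_pos: [499.7, -65.9, 276.3]
orientation: [[-0.201, 0.98, -0.001], [0.98, 0.201, 0.0], [0.0, -0.001, -1.0]]
ft_force: [0.5, -0.5, -1.2]
opening: 65.0
finger_force: 67.0
```

send_rows(rows=[{"offset":[0,0,0],"spin":0,"hand":-1},{"offset":[0,0,0],"spin":0,"hand":-1},{"offset":[0,0,0],"spin":0,"hand":-1},{"offset":[0,0,0],"spin":0,"hand":-1},{"offset":[0,0,0],"spin":0,"hand":-1}])

```text
time_s: 39.65
ee_pos: [499.8, -66.5, 276.8]
orientation: [[-0.201, 0.98, 0.0], [0.98, 0.201, -0.0], [-0.0, 0.0, -1.0]]
ft_force: [-0.6, 0.0, -2.3]
opening: 64.7
finger_force: 67.0
```

```bash
python3 - <<'E'
from seg import *
go(498.6,-66.6,262,11.45); p,*_=grab("wrist","w11.png"); cv2.imwrite("pics/w11x.png",p[...,::-1]); print(lid("w11.png",116))
E
```

```text
t 39.65 at [499.8 -66.5 276.8] yaw 11.58 open 64.7 ff 67.0 F [-0.6  0.  -2.3] -> spin 0.02 off 0.003 -0.047 0.593
[(array([500. , -63.5]), array([ 74.1, 106.5]), np.float32(101.57), [177, 146, 169, 202, 25011])]
```

View pics/w11x.png

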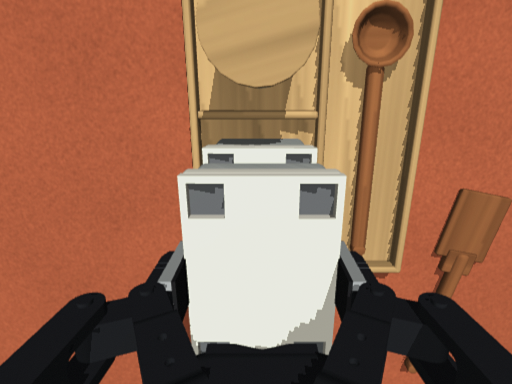

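Both lids are visible: the held one with its front edge at v≈172, and the deep one below it with corners near (203,148) and (317,148). I'll compare their centres.

```bash
python3 - <<'E'
from seg import *
p,K,R,e=load("w11.png"); T=(K,R,e); g=p.astype(int).sum(2)
tcp=np.array([499.8,-66.5]); t=np.radians(11.58); ty=np.array([np.cos(t),np.sin(t)]); tx=np.array([-ty[1],ty[0]])
f=lambda u,v,z:(lambda D:(round(D@tx,2),round(D@ty,2)))(ray(u,v,z,*T)[:2]-tcp)
w=white(p)
for v in(150,151,152,153): 
    u=np.where(w[v,190:330])[0]+190; print(v,u.min(),u.max(),f(u.min()-.5,v,72),f(u.max()+.5,v,72))
for v in(180,195,225,240):
    u=np.where(w[v,150:380])[0]+150; print(v,u.min(),u.max(),f(u.min()-.5,v,130.7),f(u.max()+.5,v,130.7))
for u in(215,240,262,285,305): print(u,g[136:182,u].tolist())
for v,z in((146.5,72),(147.5,72),(173.5,130.7),(174.5,130.7)): print(v,f(262,v,z))
E
```

```text
150 202 316 (np.float64(46.84), np.float64(-33.38)) (np.float64(46.82), np.float64(32.19))
151 202 316 (np.float64(46.26), np.float64(-33.41)) (np.float64(46.25), np.float64(32.22))
152 202 316 (np.float64(45.69), np.float64(-33.45)) (np.float64(45.67), np.float64(32.25))
153 202 316 (np.float64(45.11), np.float64(-33.48)) (np.float64(45.1), np.float64(32.28))
180 178 345 (np.float64(45.22), np.float64(-31.92)) (np.float64(45.19), np.float64(33.43))
195 179 344 (np.float64(39.08), np.float64(-32.03)) (np.float64(39.05), np.float64(33.54))
225 182 341 (np.float64(26.21), np.float64(-31.87)) (np.float64(26.17), np.float64(33.37))
240 183 340 (np.float64(19.46), np.float64(-31.98)) (np.float64(19.42), np.float64(33.49))
215 [328, 329, 331, 331, 328, 328, 326, 326, 395, 479, 529, 564, 635, 691, 692, 695, 699, 576, 249, 198, 209, 204, 216, 274, 333, 335, 340, 364, 393, 402, 402, 409, 439, 487, 515, 530, 566, 560, 515, 561, 654, 691, 691, 691, 688, 694]
240 [320, 319, 268, 183, 182, 183, 179, 187, 310, 467, 540, 564, 635, 691, 692, 691, 692, 691, 691, 691, 691, 689, 691, 691, 691, 694, 673
[... 277 characters left out ...]
527, 562, 560, 518, 561, 654, 691, 690, 691, 690, 690]
285 [457, 457, 425, 383, 376, 380, 382, 386, 413, 478, 550, 577, 634, 691, 692, 691, 694, 693, 694, 698, 664, 609, 611, 625, 628, 625, 591, 492, 398, 392, 397, 399, 435, 488, 512, 527, 562, 563, 515, 561, 655, 691, 691, 690, 691, 691]
305 [442, 444, 445, 447, 445, 448, 448, 449, 460, 490, 544, 553, 614, 691, 691, 693, 696, 576, 246, 195, 206, 209, 269, 331, 335, 332, 338, 365, 396, 396, 390, 393, 435, 483, 512, 528, 563, 560, 515, 561, 655, 690, 691, 689, 690, 693]
146.5 (np.float64(48.83), np.float64(1.11))
147.5 (np.float64(48.26), np.float64(1.11))
173.5 (np.float64(47.81), np.float64(0.93))
174.5 (np.float64(47.41), np.float64(0.93))
```

send_rows(rows=[{"offset":[0.03,-0.055,0.1],"spin":0.02,"hand":-1},{"offset":[0,0,0.2],"spin":0,"hand":-1},{"offset":[0,0,0.2],"spin":0,"hand":-1},{"offset":[0,0,0.1],"spin":0,"hand":-1},{"offset":[0,0,0],"spin":0,"hand":-1}])

```text
time_s: 40.2
ee_pos: [498.1, -66.0, 261.1]
orientation: [[-0.199, 0.98, -0.001], [0.98, 0.199, 0.0], [0.0, -0.001, -1.0]]
ft_force: [-0.2, 0.0, -1.4]
opening: 64.7
finger_force: 67.0
```

send_rows(rows=[{"offset":[0,0,0.04],"spin":0,"hand":-1},{"offset":[0,0,0.04],"spin":0,"hand":-1},{"offset":[0,0,0.04],"spin":0,"hand":-1},{"offset":[0,0,0],"spin":0,"hand":-1},{"offset":[0,0,0],"spin":0,"hand":-1}])

```text
time_s: 40.7
ee_pos: [498.3, -66.0, 258.7]
orientation: [[-0.199, 0.98, 0.0], [0.98, 0.199, -0.0], [-0.0, 0.0, -1.0]]
ft_force: [-0.4, 0.1, -2.1]
opening: 64.7
finger_force: 67.0
```

send_rows(rows=[{"offset":[0,0,0.04],"spin":0,"hand":-1},{"offset":[0,0,0.04],"spin":0,"hand":-1},{"offset":[0,0,0.03],"spin":0,"hand":-1},{"offset":[0,0,0],"spin":0,"hand":-1},{"offset":[0,0,0],"spin":0,"hand":-1}])

```text
time_s: 41.2
ee_pos: [498.2, -66.0, 255.9]
orientation: [[-0.199, 0.98, -0.0], [0.98, 0.199, -0.0], [0.0, -0.0, -1.0]]
ft_force: [-0.2, -0.2, -1.8]
opening: 64.8
finger_force: 67.0
```

send_rows(rows=[{"offset":[0,0,0.02],"spin":0,"hand":-1},{"offset":[0,0,0],"spin":0,"hand":-1},{"offset":[0,0,0],"spin":0,"hand":-1},{"offset":[0,0,0],"spin":0,"hand":-1},{"offset":[0,0,0],"spin":0,"hand":-1}])

```text
time_s: 41.7
ee_pos: [498.3, -66.0, 255.5]
orientation: [[-0.199, 0.98, 0.0], [0.98, 0.199, -0.0], [-0.0, 0.0, -1.0]]
ft_force: [-0.4, -0.9, -1.4]
opening: 64.6
finger_force: 67.0
```

send_rows(rows=[{"offset":[0,0,0.02],"spin":0,"hand":-1},{"offset":[0,0,0.02],"spin":0,"hand":-1},{"offset":[0,0,0],"spin":0,"hand":-1},{"offset":[0,0,0],"spin":0,"hand":-1},{"offset":[0,0,0],"spin":0,"hand":-1}])

```text
time_s: 42.2
ee_pos: [498.3, -66.0, 254.7]
orientation: [[-0.199, 0.98, 0.0], [0.98, 0.199, -0.0], [-0.0, 0.0, -1.0]]
ft_force: [-0.7, -0.3, 5.1]
opening: 64.8
finger_force: 67.8
```

Contact came at 254.7 against 255.1 expected when seated, so the feet are in the recesses. Release and retreat.

send_rows(rows=[{"offset":[0,0,0],"spin":0,"hand":0.65},{"offset":[0,0,0],"spin":0,"hand":0.8},{"offset":[0,0,0],"spin":0,"hand":1},{"offset":[0,0,0],"spin":0,"hand":1},{"offset":[0,0,-0.4],"spin":0,"hand":1}])

```text
time_s: 42.7
ee_pos: [497.9, -65.9, 263.7]
orientation: [[-0.199, 0.98, -0.002], [0.98, 0.199, 0.0], [0.001, -0.002, -1.0]]
ft_force: [-0.3, -0.3, 0.1]
opening: 85.7
finger_force: 0.0
```

send_rows(rows=[{"offset":[0,0,-0.9],"spin":0,"hand":1},{"offset":[0,0,-0.9],"spin":0,"hand":1},{"offset":[0,0,-0.9],"spin":0,"hand":1},{"offset":[0,0,-0.9],"spin":0,"hand":1},{"offset":[0,0,-0.9],"spin":0,"hand":1}])

```text
time_s: 43.2
ee_pos: [498.0, -66.0, 378.7]
orientation: [[-0.199, 0.98, 0.001], [0.98, 0.199, -0.0], [-0.0, 0.001, -1.0]]
ft_force: [0.2, 0.5, -0.1]
opening: 85.4
finger_force: 0.0
```

send_rows(rows=[{"offset":[-0.6,0,0],"spin":0,"hand":1},{"offset":[-0.6,0,0],"spin":0,"hand":1},{"offset":[0,0,0],"spin":0,"hand":1},{"offset":[0,0,0],"spin":0,"hand":1},{"offset":[0,0,0],"spin":0,"hand":1}])

```text
time_s: 43.7
ee_pos: [504.1, -94.9, 376.5]
orientation: [[-0.199, 0.98, -0.001], [0.98, 0.199, 0.001], [0.001, -0.001, -1.0]]
ft_force: [-0.8, 0.7, -0.5]
opening: 85.6
finger_force: 0.0
```

```bash
python3 - <<'E'
from seg import *
go(498.6,-66.6,262,11.45); p,*_=grab("wrist","w12.png"); q,*_=grab("scene","s2.png"); print(lid("w12.png",109))
cv2.imwrite("pics/w12x.png",np.hstack([cv2.resize(p[:290,100:500],(400,290)),cv2.resize(q[130:250,180:345],(399,290),interpolation=cv2.INTER_CUBIC)])[...,::-1])
E
```

```text
t 43.7 at [504.1 -94.9 376.5] yaw 11.48 open 85.6 ff 0.0 F [-0.8  0.7 -0.5] -> spin 0.01 off 1.152 0.011 4.578
[(array([499.6, -67.9]), array([65.9, 97.8]), np.float32(101.43), [218, 96, 89, 124, 9155])]
```

View pics/w12x.png

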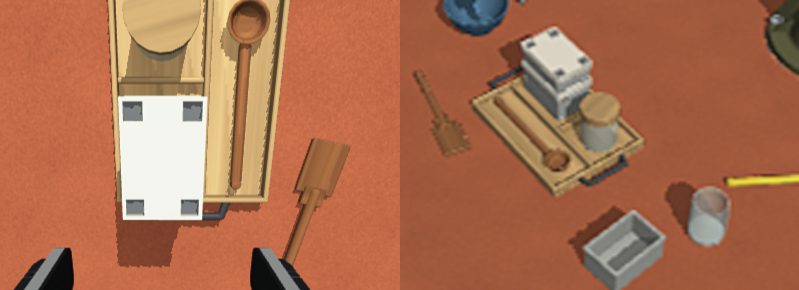

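The picture shows the stack seated squarely at (163,157), the jar upright at (160,20) and the spoon flat in the slot at (243,95). The shallow lid measures (499.6,-67.9), yaw 101.4°, against the deep one at (499.4,-66.8), yaw 101.45°. Handing in.

```bash
python3 -c "
from h import *
print(robot.finish_job())"
```

```text
the job is handed in; nothing more can be done
None
```

The tray is packed and the job is handed in at about 44 s of the 106 s allowed: both tubs stacked with the feet seated, the jar upright in its bay, the spoon flat in the slot; the hand-in returned no verdict.

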